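# Set a fixture rest collar to the setting gauge

### The arm

A 6-joint arm with a two-finger parallel gripper is mounted at the origin on the work surface. World frame = base frame: x ahead of the robot, y to its left, z up, the work surface at z = 0. Lengths are in mm, angles in rad, forces in N, time in s.
With the tool pointing down it reaches from about 350 to 850 mm from the base axis. Payload 8.1 kg.
Tool frame: the origin (TCP) lies midway between the tips of the shut fingers; the grasp point (between the pads) lies 19 mm behind it; z points along the fingers, y is the direction in which the jaws open and shut (so a half turn about z gives the same grasp; the last joint's range is limited). The gripper opens to 93 mm and grips with 3 to 60 N. Pads are 15 mm wide; open, the fingers measure 128 mm over their backs; the gripper's body (75 mm by 188 mm) begins 65 mm behind the grasp point.
Start: joints at [1.206, 0.13, 1.488, -0, 1.523, -0.085], TCP at [165.676, 576.677, 218.635] pointing down, gripper open.
Joint ranges: [-2.96, 2.96], [-0.89, 2.26], [0.02, 2.5], [-1.34, 4.48], [0, 2.73], [-2.66, 2.66]. Speed limits (rad/s): [2.39, 2.39, 2.79, 3.14, 3.14, 3.14].

### API

Orientations are given as a unit quaternion [x, y, z, w].
In Python, from plant import get_obs, camera, get_calibration, job_done gives the robot as it stands.
- The arm moves only by the tool move_arm, never from a script. Its argument "steps" is a list of rows, each a list of 6 numbers: the shift along the tool's x, y, z in units of 0.5 m (1.0 is 0.5 m), then the turn, a rotation vector about the tool's x, y, z in units of 120 degrees (1.0 is 120 degrees). A call has 1 to 20 rows; each row is the pose to reach, as a shift and turn from the pose commanded when the call began, along the tool's axes at that moment; what a row does not reach only later rows make up. A row lasts 1/12 s, in which the tool goes at most 41.7 mm and 7.16 degrees, less where a joint would pass 70% of its speed; a pose out of reach is approached as far as the arm can. A call with a number of a shift or a turn outside -1 to 1 is refused whole. A call with a gripper value outside its range is refused whole. "claw" is the opening, from 0 (shut) to 1 (fully open), set as the call begins (left out, the last holds). The fingers move at their own pace and stop on an object; "squeeze" is the grip in N (left out, the last holds). Time passes only in rows, so rows that repeat a pose let the fingers close. It gives the time, the measured TCP pose, the force and the opening at its end, in the units of the state.
- get_obs(): the state, without advancing time (a new reading comes with each control period).
- camera(name): name is "side" or "top"; returns the picture (480x640x3 uint8, red, green, blue); there is no depth.
- get_calibration(name): a dict with "camera_matrix" (3x3 intrinsics, pixels), "dist" ([k1, k2, p1, p2, k3] as OpenCV has them; the pictures are not rectified), "R" (3x3) and "t" (3): a world point X has camera coordinates R X + t. Camera axes: x right, y down, z forward; pixel columns grow to the right and rows downward; lengths in mm; the calibration is good to about 2 mm. A picture is of the moment at which its call begins. get_calibration takes no time and is no camera call.
- job_done(): hands the job in, once; it reports no verdict.
The state is a dict: "clock": time; "joints": joint angles; "qd": joint speeds; "effort": joint torques, N m; "tool_pos": TCP position; "tool_rot": TCP orientation; "contact_force": force on the tool from outside, world axes, zero at the start; "moment": the same for the moment, N m; "opening": finger opening in mm.
Only numpy, scipy, OpenCV 4.12 (cv2) and the standard library are available. Lean on these libraries where they do the work, as an engineer would, in place of code of your own. Each camera call takes 0.05 s, during which the arm holds its last target.

### The job

One of the four knurled rest collars on the fixture's studs has been left too high. Slip the forked setting gauge flat on the plate around that stud, fully home, and spin the collar down until the washer under it just nips the gauge and holds it when you let go: a light finger nip of a few newtons, never clamped hard. Then draw the gauge out level and lay it back flat on its rubber mat, leaving the other collars and everything else as they were.

Things in the scene. Friction and masses are not known exactly. Their poses are not given: they have to be found in the camera images.
- gauge: the setting gauge, a loose fork 25 mm high, 0.2 kg, white plastic fork, steel tail, on the mat. Origin: on its underside where the stud's axis lies when fully home; z up, x to the open mouth. Prongs 11.5 mm wide with round tips run from x = -8 to 22 mm beside a slot 19 mm wide whose flat end is at x = -8; solid back (42 mm wide) to x = -30, neck (20 mm wide) to -55, tail block to -85
- gauge_grip (a point): centre of the gauge's upright tail block, to be pinched across its width: at (-70, 0, 36) mm in the gauge's frame. The block is 30 mm long (gauge x), 16 mm wide (gauge y) and 48 mm tall from the gauge's underside
- mat: fixed black rubber mat for the gauge, 220 mm (its x) by 260 mm (its y), 3 mm thick; origin at the centre of its underside
- plate: the fixture's black lower plate, 190 (its x) by 260 mm (its y), on an aluminium carriage, fixed; origin on the table under its centre; its flat top is 30 mm above. Studs stand at x = +-65, y = +-95 mm in its frame; the plate between them is clear, so the gauge fits with its tail pointing inwards along the plate's y
- stud_a_foot (a point): foot of the stud with the high collar: on the plate's top, on the stud's axis; at any of the four places. An upright threaded rod, 16 mm in diameter, 68 mm tall. Right-hand thread, 16 mm of travel per turn: clockwise from above sends the collar down. It turns with a steady drag of about 0.02 N m and stays where it is left; once it nips, turning takes about 0.01 N m more per N of nip
- collar_a_band (a point): the high collar: centre of the underside of its knurled band (36 mm in diameter, 20 mm tall; the part to grip), 38 to 41 mm above the plate at the start; turns with it. Below hang shims and a steel washer 32 mm in diameter: the washer's face, which nips the gauge, is 5 to 8 mm below the band, how far is not known. The washer is sprung, 16 N per mm (41 N per rad of turning)
- collar_b_band (a point): the same point of another collar, already set (31.5 mm above the plate); leave alone
- collar_c_band (a point): the same point of another collar, already set (31.5 mm above the plate); leave alone
- collar_d_band (a point): the same point of another collar, already set (31.5 mm above the plate); leave alone
- spare_collar: a loose spare collar with its washer, 36 mm in diameter, 26 mm tall, on the mat; leave alone
- hex_key: a loose hex key 100 mm long on the mat; leave alone
- screwdriver: a loose screwdriver on the table; leave alone
- barrel: a loose filled syringe barrel 110 mm long on the table; leave alone
- tip_jar: a jar 52 mm in diameter, 60 mm tall, on the table; leave alone
- caliper: a caliper lying on the table; leave alone
Things that resemble listed ones, but are neither listed nor needed, are in the scene too. What is shaped like the gauge but orange or purple is not meant.

How it is judged:
By the outcome, as a careful person would: the job done as asked, in the order asked, and still so for the second after the job is handed in, with the robot touching nothing.
It also fails if it takes over 72 s, if anything falls off the work surface, if the arm or the gripper's body presses on something with over 40 N, if the wrist force passes 120 N, or if a joint passes its speed limit or range.

## Working session

There is one attempt and no reset: what is moved stays moved. The work goes in short steps, Python scripts to look and compute and a tool call to move; the robot and the scene stay as the last step left them, time stands still between calls to the robot, and variables do not carry over. Pictures are saved under pics/ and viewed, and the job is handed in when it is done.

Besides the shell and the picture viewer there is one more tool, called by a JSON object that holds its "op" and its "data", one argument or row to a line. move_arm: Moves the arm, as the interface text tells. Shifts and turns lie within -1 to 1; 1 stands for 0.5 m of shift or 120 degrees of turn. Its arguments: {"type":"object","properties":{"steps":{"type":"array","items":{"type":"array","items":{"type":"number"}}},"claw":{"type":"number"},"squeeze":{"type":"number"}},"required":["steps"]}

```bash
ls; mkdir -p pics; python3 - <<'E'
from plant import *
import cv2
for n in("side","top"):
    cv2.imwrite(f"pics/{n}0.png",camera(n)[:,:,::-1]); c=get_calibration(n); print(n,c)
print(get_obs())
E
```

```text
pics
side {'camera_matrix': array([[521.36027583,   0.        , 320.60231789],
       [  0.        , 521.36027583, 243.92918431],
       [  0.        ,   0.        ,   1.        ]]), 'dist': array([-0.04303175,  0.        ,  0.        ,  0.        ,  0.        ]), 'R': array([[ 0.99863932, -0.05116633,  0.01007598],
       [-0.03209929, -0.7553853 , -0.65449423],
       [ 0.04109931,  0.65328023, -0.75599986]]), 't': array([-511.65062421,  132.16725897, 1387.53607965])}
top {'camera_matrix': array([[524.60232845,   0.        , 310.47169774],
       [  0.        , 524.60232845, 245.05518445],
       [  0.        ,   0.        ,   1.        ]]), 'dist': array([-0.08825265,  0.        ,  0.        ,  0.        ,  0.        ]), 'R': array([[-0.01718245, -0.99982263,  0.00771236],
       [-0.99469917,  0.01631125, -0.10152592],
       [ 0.10138211, -0.00941595, -0.994803  ]]), 't': array([  96.72587443,  537.56163596, 1246.07917267])}
{'clock': 0.1, 'joints': array([ 1.20560434e+00,  1.31067916e-01,  1.48919349e+00, -1.65977575e-05,
        1.52300587e+00, -8.53952320e-02]), 'qd': array([ 0.0008881 , -0.00437328, -0.0029999 ,  0.0011778 ,  0.00191231,
        0.00012087]), 'effort': array([ 1.12941889e-03, -5.61341321e+01, -4.93096268e+01,  7.70725915e-02,
        2.91876763e-02, -7.19011018e-05]), 'tool_pos': array([165.48942459, 576.17896692, 217.69024823]), 'tool_rot': array([ 1.39442036e-01,  9.90229881e-01, -8.18005864e-04, -1.78970190e-04]), 'contact_force': array([-0.69968031,  0.75235738,  0.60517162]), 'moment': array([-0.04453603, -0.00330284,  0.00598742]), 'opening': 92.94601634921672}
```

View pics/side0.png

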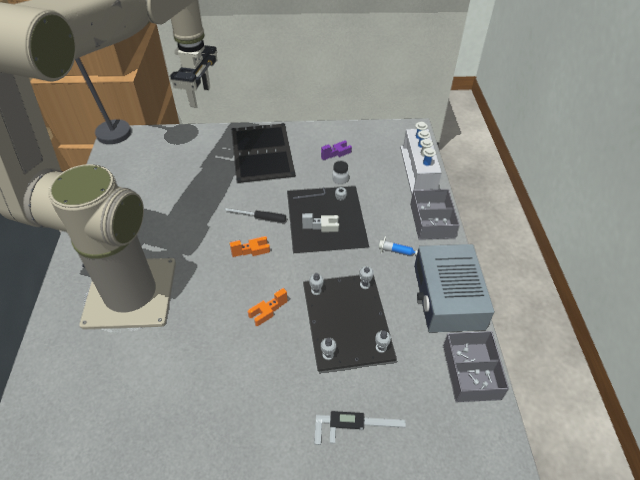

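View pics/top0.png

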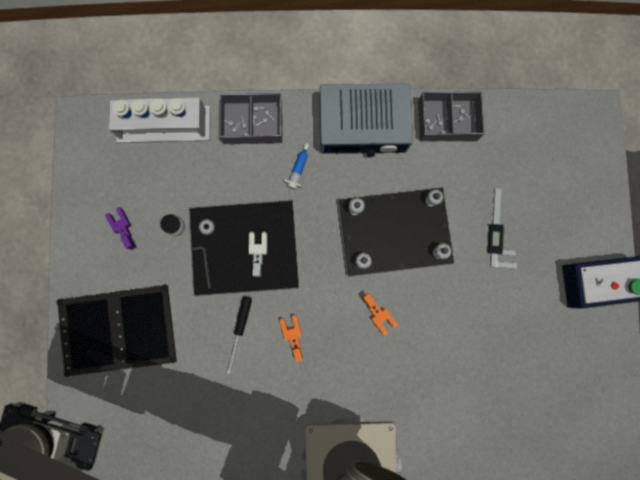

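The white fork on the mat (top 258,252; side 322,222) fits the gauge. The lookalikes are orange (top 290,337 and 379,312) and purple (top 121,228). Next I'll look at it and the collars in enlarged crops.

```bash
python3 - <<'E'
import cv2,numpy as np
s=cv2.imread("pics/side0.png");t=cv2.imread("pics/top0.png")
def crop(im,x,y,w,h,k,n):
    cv2.imwrite(n,cv2.resize(im[y:y+h,x:x+w],None,fx=k,fy=k,interpolation=cv2.INTER_CUBIC))
crop(t,330,180,130,100,6,"pics/tplate.png")
crop(s,295,255,110,120,5,"pics/splate.png")
crop(t,185,195,120,100,6,"pics/tmat.png")
crop(s,280,180,100,75,8,"pics/smat.png")
E
```

```text
(no output)
```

View pics/tplate.png

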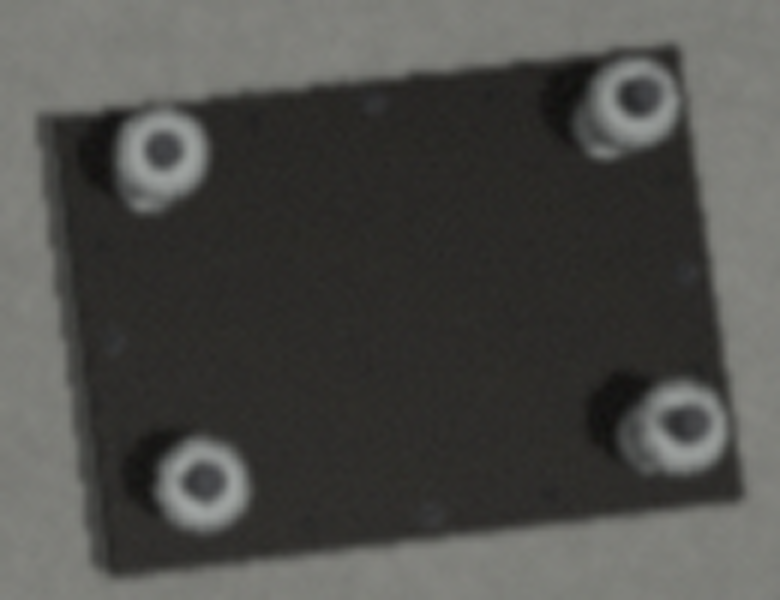

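View pics/splate.png

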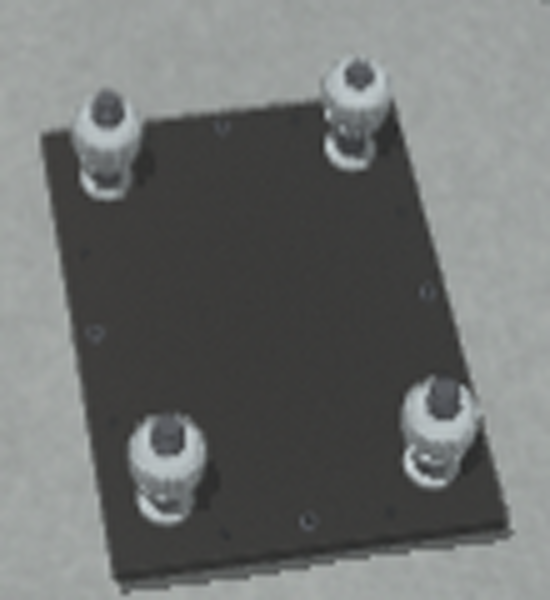

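View pics/tmat.png

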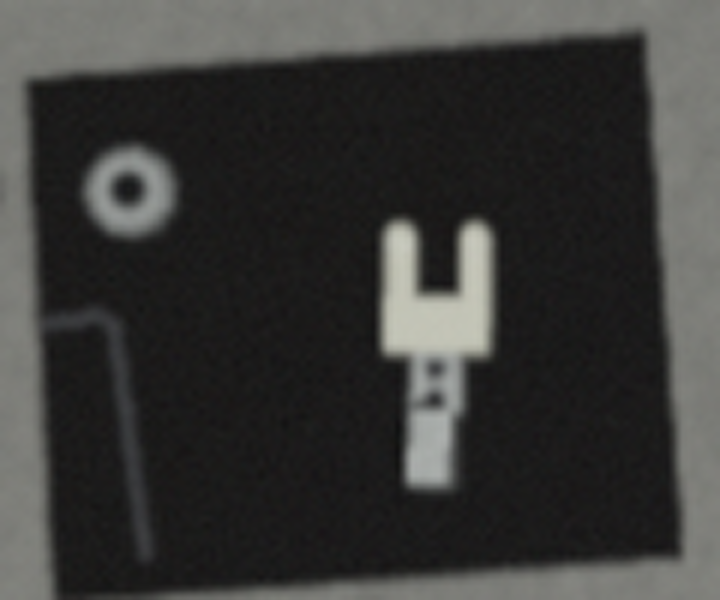

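View pics/smat.png

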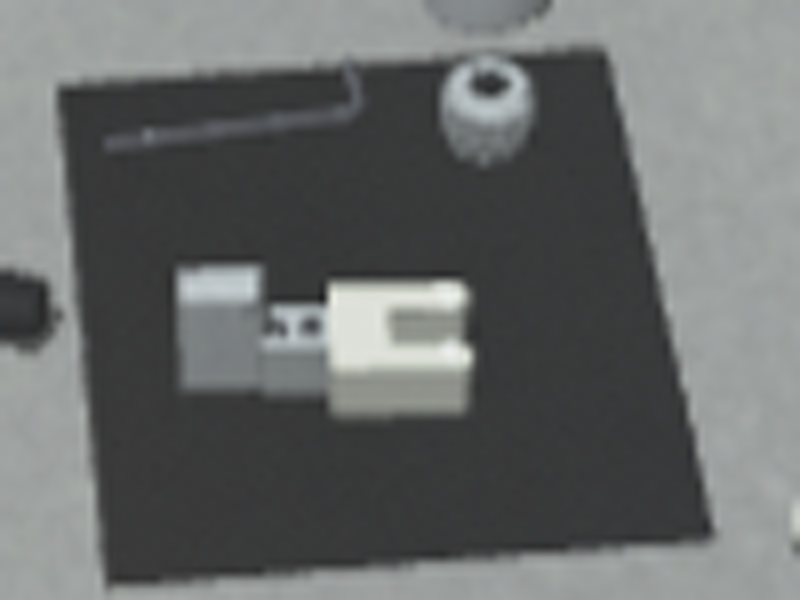

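```bash
python3 - <<'E'
import cv2,numpy as np
s=cv2.imread("pics/side0.png")
L=[(306,268),(356,261),(318,335),(372,327)]
r=[cv2.resize(s[y:y+32,x:x+22],None,fx=12,fy=12,interpolation=cv2.INTER_CUBIC) for x,y in L]
o=np.vstack([np.hstack(r[:2]),np.hstack(r[2:])])
o=cv2.resize(np.hstack(r),(792,288)); o=cv2.convertScaleAbs(o,alpha=1.2)
cv2.imwrite("pics/studs.png",o)
E
```

```text
(no output)
```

View pics/studs.png

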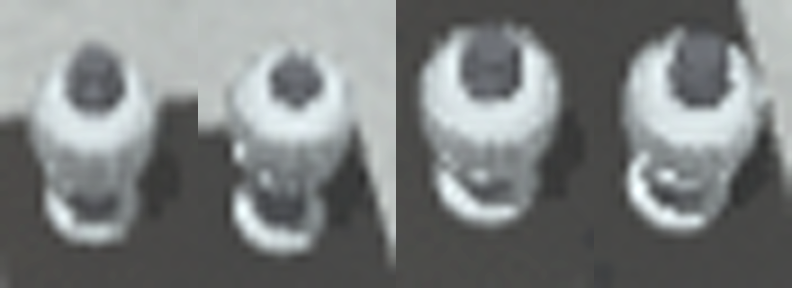

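```bash
cat > h.py <<'E'
import cv2,numpy as np
from plant import *
from scipy.optimize import least_squares
C={n:get_calibration(n) for n in("side","top")}
def proj(n,P):
    c=C[n];P=np.asarray(P,float).reshape(-1,3)
    return cv2.projectPoints(P,cv2.Rodrigues(c["R"])[0],c["t"],c["camera_matrix"],c["dist"])[0].reshape(-1,2)
def back(n,uv,z):
    c=C[n];d=cv2.undistortPoints(np.array(uv,float).reshape(-1,1,2),c["camera_matrix"],c["dist"]).reshape(-1,2)
    d=np.c_[d,np.ones(len(d))]@c["R"];o=-c["R"].T@c["t"]
    return o+d*((z-o[2])/d[:,2])[:,None]
def place(p,L):
    c,s=np.cos(p[2]),np.sin(p[2]);L=np.asarray(L,float)
    return np.c_[p[0]+c*L[:,0]-s*L[:,1],p[1]+s*L[:,0]+c*L[:,1],L[:,2]]
def fit(obs,p0):
    # obs {cam:(local,uv)}
    f=lambda p:np.concatenate([(proj(n,place(p,l))-uv).ravel() for n,(l,uv) in obs.items()])
    r=least_squares(f,p0,loss="soft_l1");return r.x,f(r.x).reshape(-1,2)
E
python3 - <<'E'
from h import *
T=np.array([(163,150),(640,97),(688,423),(205,482)])/6+[330,180]
S=np.array([(95,62),(98,73),(95,43),(106,48)])/9+[(306,268),(356,261),(318,335),(372,327)]
T-=0.4;S-=.45
# plate local order for top: TL=(+x,+y),TR=(+x,-y),BR=(-x,-y),BL=(-x,+y)
lt=[(65,95,98),(65,-95,98),(-65,-95,98),(-65,95,98)]
ls=[(-65,95,98),(65,95,98),(-65,-95,98),(65,-95,98)]
print(back("top",T,98).round(1),back("side",S,98).round(1))
for o in({"top":(lt,T),"side":(ls,S)},{"top":(lt,T)},{"side":(ls,S)}):
    p,r=fit(o,[550,-100,0]);print("plate",p.round(3),r.round(2).tolist())
gt=[(-30,21,28),(-30,-21,28),(22,15.25,28),(22,-15.25,28),(-85,8,51),(-85,-8,51),(-55,8,51),(-55,-8,51)]
GT=np.array([(380,355),(492,357),(400,217),(477,217),(405,487),(452,490),(409,410),(457,412)])/6+[185,195]-.4
gs=[(-30,21,28),(-30,-21,28),(-85,8,51),(-55,8,51),(-85,-8,51),(-55,-8,51)]
GS=np.array([(328,282),(330,368),(177,266),(263,264),(178,302),(263,300)])/8+[280,180]-.4
for o in({"top":(gt,GT),"side":(gs,GS)},{"top":(gt,GT)},{"side":(gs,GS)}):
    p,r=fit(o,[500,100,0]);print("gauge",p.round(3),r.round(2).tolist())
E
```

```text
[[ 624.2  -20.3   98. ]
 [ 642.5 -206.8   98. ]
 [ 515.1 -220.    98. ]
 [ 495.7  -33.    98. ]] [[ 498.3  -32.8   98. ]
 [ 627.1  -19.9   98. ]
 [ 517.2 -220.7   98. ]
 [ 646.2 -207.    98. ]]
plate [ 5.70804e+02 -1.20067e+02  1.02000e-01] [[-0.62, -0.68], [0.42, -1.1], [0.5, -0.31], [-0.36, -0.34], [-0.76, -0.17], [-0.57, -0.28], [-0.6, 0.2], [-0.39, 0.38]]
plate [ 5.69414e+02 -1.20058e+02  1.01000e-01] [[-0.59, -0.13], [0.47, -0.48], [0.5, 0.33], [-0.38, 0.22]]
plate [ 5.72213e+02 -1.19951e+02  1.01000e-01] [[-0.16, -0.25], [0.02, -0.32], [-0.04, 0.11], [0.18, 0.35]]
gauge [ 552.086  216.397 -634.633] [[0.47, -1.03], [-0.88, -1.09], [0.06, 0.71], [-0.24, 0.9], [0.12, -0.65], [-0.97, -1.04], [-0.24, -0.46], [-1.51, -0.69], [-0.51, 1.06], [-0.48, 0.72], [-0.37, 0.92], [-0.81, 1.09], [-0.53, 0.39], [-0.77, 0.57]]
gauge [ 550.807  215.822 -634.624] [[0.82, -0.42], [-0.52, -0.65], [0.22, 1.28], [-0.09, 1.35], [0.7, -0.08], [-0.39, -0.54], [0.22, 0.11], [-1.04, -0.18]]
gauge [ 553.908  220.051 -540.376] [[-0.02, 0.22], [0.15, -0.15], [0.19, 0.2], [-0.26, 0.31], [0.1, -0.33], [-0.16, -0.23]]
```

```bash
cat >> h.py <<'E'
import sys
def phi_of(q):
    from scipy.spatial.transform import Rotation as Ro
    y=Ro.from_quat(q).as_matrix()[:,1];return np.arctan2(y[1],y[0])
def row(tgt,cur):
    """tgt,cur=(x,y,z,phi deg of tool y). prints row units"""
    f=np.radians(cur[3]);d=np.subtract(tgt[:3],cur[:3])
    sx=-np.sin(f)*d[0]+np.cos(f)*d[1];sy=np.cos(f)*d[0]+np.sin(f)*d[1];sz=-d[2]
    print("row",np.round([sx/500,sy/500,sz/500,0,0,-(tgt[3]-cur[3])/120],4).tolist())
def cmd(cur,r):
    f=np.radians(cur[3]);x,y,z=np.array(r[:3])*500
    return (cur[0]-np.sin(f)*x+np.cos(f)*y,cur[1]+np.cos(f)*x+np.sin(f)*y,cur[2]-z,cur[3]-120*r[5])
def st():
    o=get_obs();print("t",round(o["clock"],2),"pos",o["tool_pos"].round(2),"phi",round(float(np.degrees(phi_of(o["tool_rot"]))),2),"q",o["tool_rot"].round(4),"F",o["contact_force"].round(2),"M",o["moment"].round(4),"op",round(o["opening"],2),"j",o["joints"].round(3),"e6",round(float(o["effort"][5]),4));return o
E
python3 - <<'E'
from h import *
st()
row((482,219.6,150,-26),(165.676,576.677,218.635,73.95))
E
```

```text
t 0.1 pos [165.49 576.18 217.69] phi 73.97 q [ 1.394e-01  9.902e-01 -8.000e-04 -2.000e-04] F [-0.7   0.75  0.61] M [-0.0445 -0.0033  0.006 ] op 92.95 j [ 1.206  0.131  1.489 -0.     1.523 -0.085] e6 -0.0001
row [-0.8054, -0.5114, 0.1373, 0.0, 0.0, 0.8329]
```

{"op": "move_arm", "data": {
  "steps": [
    [-0.8054,-0.5114,0.1373,0,0,0.8329],
    [-0.8054,-0.5114,0.1373,0,0,0.8329],
    [-0.8054,-0.5114,0.1373,0,0,0.8329],
    [-0.8054,-0.5114,0.1373,0,0,0.8329],
    [-0.8054,-0.5114,0.1373,0,0,0.8329],
    [-0.8054,-0.5114,0.1373,0,0,0.8329],
    [-0.8054,-0.5114,0.1373,0,0,0.8329],
    [-0.8054,-0.5114,0.1373,0,0,0.8329],
    [-0.8054,-0.5114,0.1373,0,0,0.8329],
    [-0.8054,-0.5114,0.1373,0,0,0.8329],
    [-0.8054,-0.5114,0.1373,0,0,0.8329],
    [-0.8054,-0.5114,0.1373,0,0,0.8329],
    [-0.8054,-0.5114,0.1373,0,0,0.8329],
    [-0.8054,-0.5114,0.1373,0,0,0.8329],
    [-0.8054,-0.5114,0.1373,0,0,0.8329],
    [-0.8054,-0.5114,0.1373,0,0,0.8329],
    [-0.8054,-0.5114,0.1373,0,0,0.8329],
    [-0.8054,-0.5114,0.1373,0,0,0.8329]
  ],
  "claw": 0.6
}}

```text
clock: 1.6
tool_pos: [481.8, 220.1, 150.0]
tool_rot: [0.847, 0.532, -0.0, 0.0]
contact_force: [0.4, 0.1, 0.2]
opening: 56.0
```

```bash
python3 - <<'E'
from h import *
st()
print(cmd((165.676,576.677,218.635,73.95),[-0.8054,-0.5114,0.1373,0,0,0.8329]))
row((482,219.6,70,-91.7),(482,219.6,150,-26))
E
```

```text
t 1.6 pos [481.85 220.05 149.96] phi -25.77 q [ 0.847   0.5316 -0.      0.    ] F [0.36 0.08 0.17] M [-0.0618  0.1277 -0.0237] op 56.04 j [ 0.332 -0.017  1.768 -0.     1.391  0.781] e6 -0.0528
(np.float64(481.98413124210055), np.float64(219.60705431690272), np.float64(149.98499999999999), -25.99799999999999)
row [0.0, 0.0, 0.16, 0.0, 0.0, 0.5475]
```

{"op": "move_arm", "data": {
  "steps": [
    [0,0,0.16,0,0,0.5475],
    [0,0,0.16,0,0,0.5475],
    [0,0,0.16,0,0,0.5475],
    [0,0,0.16,0,0,0.5475],
    [0,0,0.16,0,0,0.5475],
    [0,0,0.16,0,0,0.5475],
    [0,0,0.16,0,0,0.5475],
    [0,0,0.16,0,0,0.5475],
    [0,0,0.16,0,0,0.5475],
    [0,0,0.16,0,0,0.5475],
    [0,0,0.16,0,0,0.5475],
    [0,0,0.16,0,0,0.5475],
    [0,0,0.16,0,0,0.5475]
  ]
}}

```text
clock: 2.68
tool_pos: [482.1, 219.8, 70.0]
tool_rot: [1.0, -0.013, 0.0, -0.0]
contact_force: [-0.6, 0.4, -0.0]
opening: 56.1
```

```bash
python3 - <<'E'
from h import *
st()
a=camera("side");b=camera("top")
cv2.imwrite("pics/s1.png",cv2.resize(a[150:270,250:410,::-1],None,fx=5,fy=5,interpolation=cv2.INTER_CUBIC))
cv2.imwrite("pics/t1.png",cv2.resize(b[190:310,180:340,::-1],None,fx=5,fy=5,interpolation=cv2.INTER_CUBIC))
E
```

```text
t 2.68 pos [482.05 219.85  70.01] phi -91.46 q [ 0.9999 -0.0128  0.     -0.    ] F [-0.65  0.37 -0.04] M [-0.0175  0.1648  0.001 ] op 56.06 j [0.331 0.066 1.837 0.    1.238 1.927] e6 -0.0409
```

View pics/s1.png

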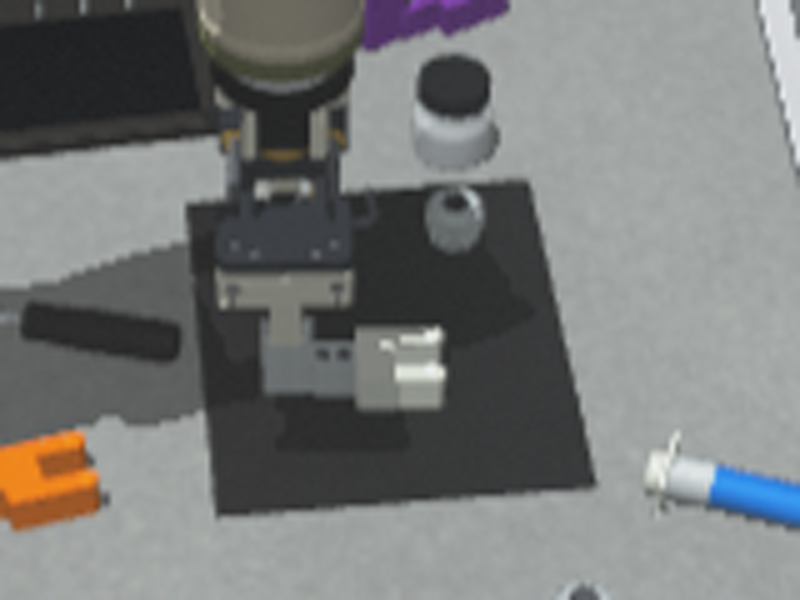

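View pics/t1.png

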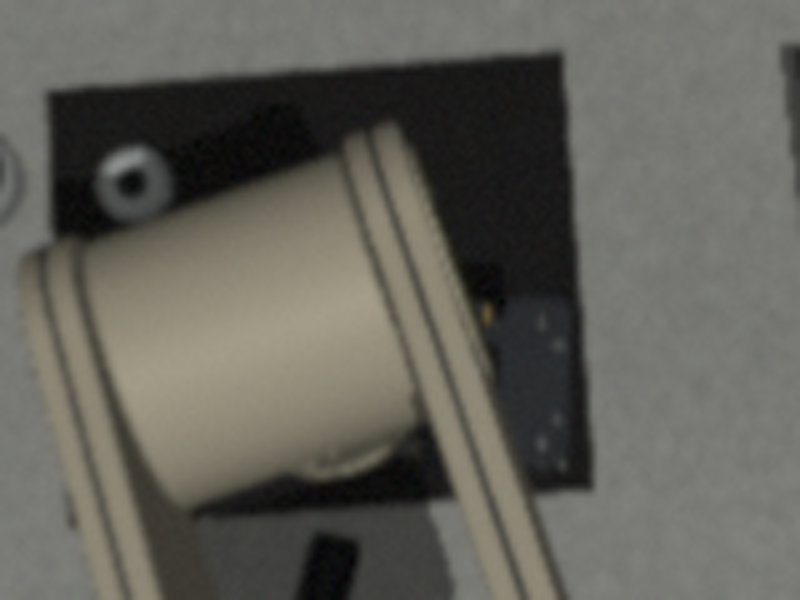

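{"op": "move_arm", "data": {
  "steps": [
    [0,0,0.05,0,0,0],
    [0,0,0.1,0,0,0],
    [0,0,0.1,0,0,0],
    [0,0,0.1,0,0,0],
    [0,0,0.1,0,0,0]
  ]
}}

```text
clock: 3.2
tool_pos: [482.5, 219.8, 20.9]
tool_rot: [1.0, -0.014, 0.0, -0.0]
contact_force: [0.7, -0.4, 0.0]
opening: 55.8
```

{"op": "move_arm", "data": {
  "steps": [
    [0,0,0,0,0,0],
    [0,0,0,0,0,0],
    [0,0,0,0,0,0],
    [0,0,0,0,0,0],
    [0,0,0,0,0,0],
    [0,0,0,0,0,0],
    [0,0,0,0,0,0],
    [0,0,0,0,0,0]
  ],
  "claw": 0.05,
  "squeeze": 20
}}

```text
clock: 3.87
tool_pos: [482.1, 219.6, 20.1]
tool_rot: [1.0, -0.015, 0.0, 0.0]
contact_force: [-0.1, -0.8, 1.8]
opening: 16.1
```

```bash
python3 - <<'E'
from h import *
st()
a=camera("side")
cv2.imwrite("pics/s2.png",cv2.resize(a[170:270,280:380,::-1],None,fx=6,fy=6,interpolation=cv2.INTER_CUBIC))
E
```

```text
t 3.87 pos [482.14 219.63  20.1 ] phi -91.68 q [ 9.999e-01 -1.460e-02  0.000e+00  1.000e-04] F [-0.07 -0.84  1.79] M [-0.1387  0.2897  0.0251] op 16.08 j [ 0.331  0.135  1.865 -0.     1.142  1.931] e6 0.0166
```

View pics/s2.png

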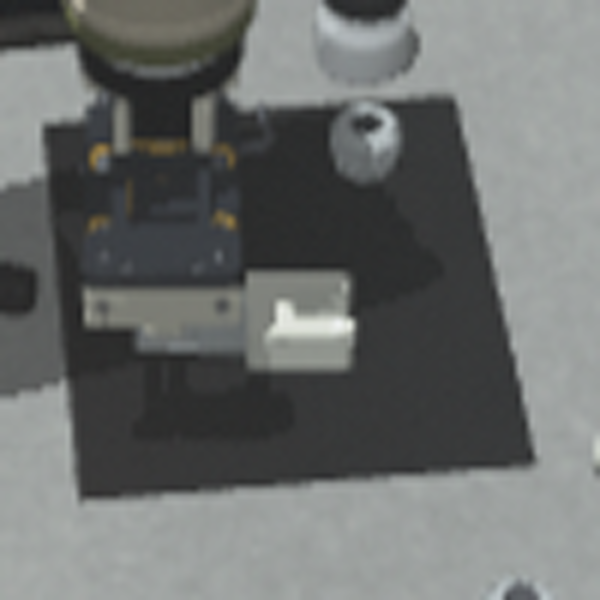

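```bash
python3 - <<'E'
from h import *
row((638.8,-149.1,140,5.8),(482,219.6,140,-91.7))
E
```

```text
row [0.3353, 0.7278, -0.0, 0.0, 0.0, -0.8125]
```

{"op": "move_arm", "data": {
  "steps": [
    [0,0,-0.02,0,0,0],
    [0,0,-0.08,0,0,0],
    [0,0,-0.16,0,0,0],
    [0,0,-0.24,0,0,0],
    [0,0,-0.24,0,0,0],
    [0,0,-0.24,0,0,0]
  ]
}}

```text
clock: 4.42
tool_pos: [484.3, 220.6, 143.8]
tool_rot: [1.0, -0.015, 0.003, -0.001]
contact_force: [0.2, 0.0, -2.7]
opening: 15.9
```

{"op": "move_arm", "data": {
  "steps": [
    [0.0168,0.0364,0,0,0,-0.0406],
    [0.0503,0.1092,0,0,0,-0.1219],
    [0.0838,0.182,0,0,0,-0.2031],
    [0.1174,0.2547,0,0,0,-0.2844],
    [0.1509,0.3275,0,0,0,-0.3656],
    [0.1844,0.4003,0,0,0,-0.4469],
    [0.218,0.4731,0,0,0,-0.5281],
    [0.2515,0.5459,0,0,0,-0.6094],
    [0.285,0.6186,0,0,0,-0.6906],
    [0.3085,0.6696,0,0,0,-0.7475],
    [0.3253,0.706,0,0,0,-0.7881],
    [0.3353,0.7278,0,0,0,-0.8125],
    [0.3353,0.7278,0,0,0,-0.8125],
    [0.3353,0.7278,0,0,0,-0.8125],
    [0.3353,0.7278,0,0,0,-0.8125],
    [0.3353,0.7278,0,0,0,-0.8125],
    [0.3353,0.7278,0,0,0,-0.8125],
    [0.3353,0.7278,0,0,0,-0.8125]
  ]
}}

```text
clock: 5.92
tool_pos: [638.3, -148.6, 138.7]
tool_rot: [0.671, 0.741, -0.0, -0.001]
contact_force: [-0.3, -0.3, -3.3]
opening: 16.1
```

```bash
python3 - <<'E'
from h import *
st()
a=camera("side");b=camera("top")
cv2.imwrite("pics/s3.png",cv2.resize(a[230:380,280:420,::-1],None,fx=4,fy=4,interpolation=cv2.INTER_CUBIC))
cv2.imwrite("pics/t3.png",cv2.resize(b[160:300,320:480,::-1],None,fx=4,fy=4,interpolation=cv2.INTER_CUBIC))
E
```

```text
t 5.92 pos [ 638.31 -148.64  138.74] phi 5.71 q [ 6.710e-01  7.415e-01 -4.000e-04 -9.000e-04] F [-0.34 -0.3  -3.26] M [-0.1346  0.034  -0.0111] op 16.11 j [-0.307  0.326  1.409 -0.     1.408 -0.407] e6 -0.038
```

View pics/s3.png

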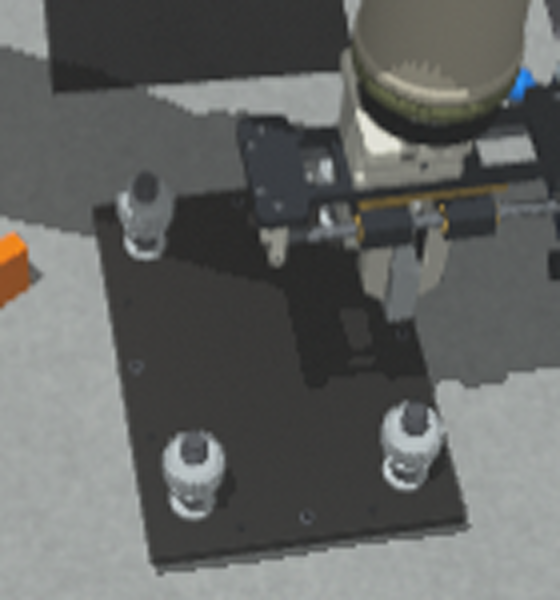

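View pics/t3.png

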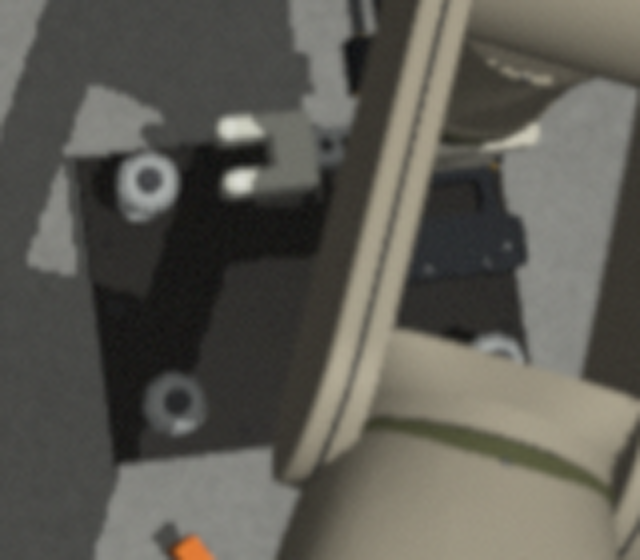

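{"op": "move_arm", "data": {
  "steps": [
    [0,0,0.03,0,0,0],
    [0,0,0.08,0,0,0],
    [0,0,0.13,0,0,0],
    [0,0,0.16,0,0,0],
    [0,0,0.174,0,0,0],
    [0,0,0.174,0,0,0],
    [0,0,0.174,0,0,0],
    [0,0,0.174,0,0,0]
  ]
}}

```text
clock: 6.68
tool_pos: [640.3, -149.3, 54.9]
tool_rot: [0.67, 0.742, 0.001, 0.001]
contact_force: [0.2, -0.3, -2.0]
opening: 15.8
```

```bash
python3 - <<'E'
from h import *
st()
a=camera("side");b=camera("top")
cv2.imwrite("pics/side4.png",a[:,:,::-1]);cv2.imwrite("pics/top4.png",b[:,:,::-1])
cv2.imwrite("pics/s4.png",cv2.resize(a[235:335,330:410,::-1],None,fx=6,fy=6,interpolation=cv2.INTER_CUBIC))
cv2.imwrite("pics/t4.png",cv2.resize(b[170:240,330:430,::-1],None,fx=8,fy=8,interpolation=cv2.INTER_CUBIC))
E
```

```text
t 6.68 pos [ 640.31 -149.34   54.92] phi 5.81 q [6.703e-01 7.421e-01 6.000e-04 1.200e-03] F [ 0.22 -0.28 -2.03] M [-0.1054  0.0481 -0.0212] op 15.85 j [-0.307  0.404  1.472 -0.     1.263 -0.409] e6 0.0035
```

View pics/s4.png

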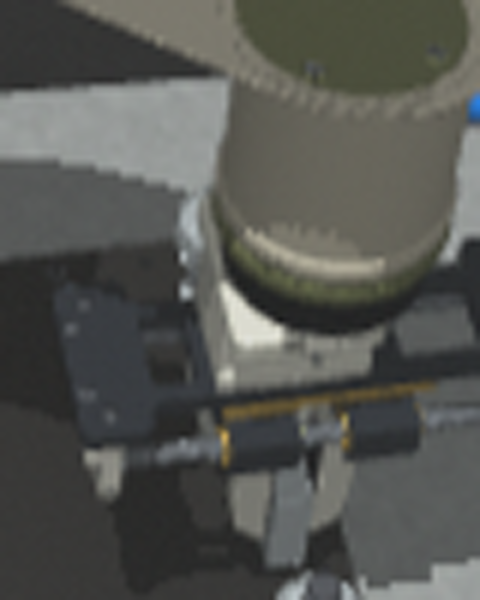

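View pics/t4.png

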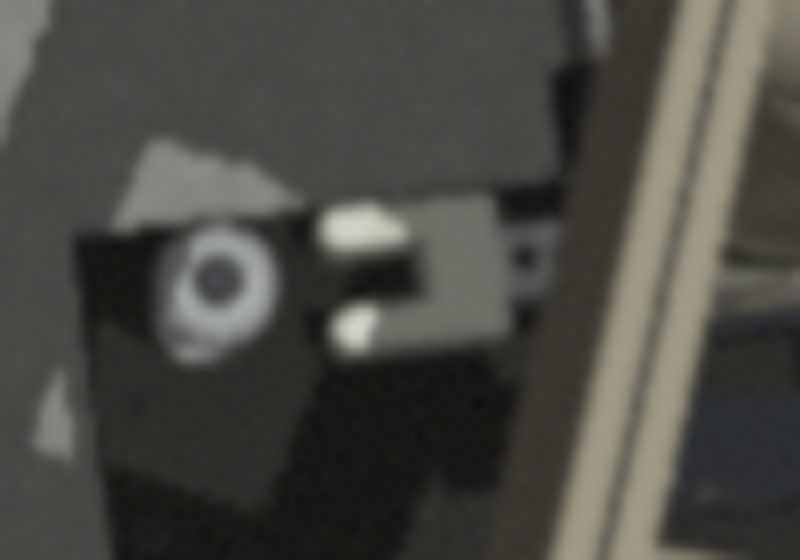

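```bash
python3 - <<'E'
from h import *
st()
z=54.9-17+25
A=np.array([(326,279),(505,267.5),(417,271.7)])/8+[330,170]-.44
p=back("top",A,z);print(p.round(1), np.degrees(np.arctan2(*(p[0]-p[1])[[1,0]])))
r=back("top",np.array([(217,280)])/8+[330,170]-.44,98);print("rod",r)
l=[(-30,21,z),(-30,-21,z),(22,15.25,z),(22,-15.25,z),(-8,9.5,z),(-8,-9.5,z)]
uv=np.array([(513,340),(497,195),(332,330),(320,228),(413,300),(417,244)])/8+[330,170]-.44
f,e=fit({"top":(l,uv)},[630,-80,1.67]);print(f,np.degrees(f[2]),e.round(2).tolist())
u=np.array([np.cos(f[2]),np.sin(f[2])]);d=r[0,:2]-f[:2]
print("along",d@u,"lateral(gauge y)",d@[-u[1],u[0]])
T=np.array([640.31,-149.34])-f[:2];print("tcp in gauge",T@u,T@[-u[1],u[0]])
for n,v in (("A",0),):
  pred=proj("top",[[625.7,-19.8,98]]);print(pred,np.array([(217,280)])/8+[330,170]-.44)
E
```

```text
t 6.78 pos [ 640.39 -149.36   55.08] phi 5.82 q [6.703e-01 7.421e-01 7.000e-04 1.400e-03] F [-0.09 -0.82 -1.45] M [-0.1418  0.0842 -0.0308] op 16.05 j [-0.307  0.404  1.472 -0.     1.263 -0.409] e6 0.0031
[[ 630.4  -56.2   62.9]
 [ 633.1 -109.9   62.9]
 [ 632.2  -83.5   62.9]] 92.914240810061
rod [[624.2683629 -20.151653   98.       ]]
[631.60394895 -77.95825622   1.62787298] 93.27025133039673 [[-1.04, -0.46], [-0.65, 0.36], [-0.29, -0.05], [0.1, 0.11], [1.88, 0.43], [0.66, -0.4]]
along 58.13093261377959 lateral(gauge y) 4.0260242660518095
tcp in gauge -71.76214610806548 -4.6198546020086555
[[356.51648279 203.95213817]] [[356.685 204.56 ]]
```

{"op": "move_arm", "data": {
  "steps": [
    [0,0,0,0,0,0],
    [0,0,0,0,0,0],
    [0,0,0,0,0,0]
  ]
}}

```text
clock: 7.03
tool_pos: [639.3, -149.0, 53.6]
tool_rot: [0.67, 0.742, 0.0, 0.0]
contact_force: [0.2, -0.1, -2.1]
opening: 15.8
```

```bash
cat >> h.py <<'E'
def overlay(img,cam,x,y,w,h,k,name,f,zb,stud=None,off=(0,0),rodz=98):
    im=cv2.resize(img[y:y+h,x:x+w,::-1],None,fx=k,fy=k,interpolation=cv2.INTER_CUBIC);im=cv2.convertScaleAbs(im,alpha=1.3)
    o=[(-30,21),(-30,-21)]+[(16.25+5.75*np.cos(a),-15.25+5.75*np.sin(a)) for a in np.linspace(-np.pi/2,np.pi/2,9)]+[(-8,-9.5),(-8,9.5)]+[(16.25+5.75*np.cos(a),15.25+5.75*np.sin(a)) for a in np.linspace(-np.pi/2,np.pi/2,9)]
    def draw(P,c):
        uv=((proj(cam,P)+off-[x,y]+.5)*k).round().astype(np.int32);cv2.polylines(im,[uv.reshape(-1,1,2)],True,c,1,cv2.LINE_AA)
    for z,c in((zb+25,(0,0,255)),(zb,(255,128,0))): draw(place(f,[(a,b,z) for a,b in o]),c)
    if stud is not None:
        for z,r,c in stud[2]: draw([(stud[0]+r*np.cos(a),stud[1]+r*np.sin(a),z) for a in np.linspace(0,6.28,24)],c)
    cv2.imwrite(name,im)
E
python3 - <<'E'
from h import *
o=st();T=o["tool_pos"];b=camera("top");cv2.imwrite("pics/top5.png",b[:,:,::-1])
u=np.array([np.cos(np.radians(95.8)),np.sin(np.radians(95.8))])
g=T[:2]+70*u
overlay(b,"top",330,170,100,70,8,"pics/ov5.png",(*g,np.radians(95.8)),T[2]-17,(625.7,-19.8,[(98,8,(0,255,0)),(89.5,18,(0,255,255))]))
print(g)
E
```

```text
t 7.03 pos [ 639.31 -149.04   53.56] phi 5.82 q [6.703e-01 7.421e-01 2.000e-04 4.000e-04] F [ 0.16 -0.11 -2.06] M [-0.1689  0.006   0.0195] op 15.84 j [-0.307  0.405  1.474 -0.     1.262 -0.409] e6 0.0013
[632.23905649 -79.39628132]
```

View pics/ov5.png

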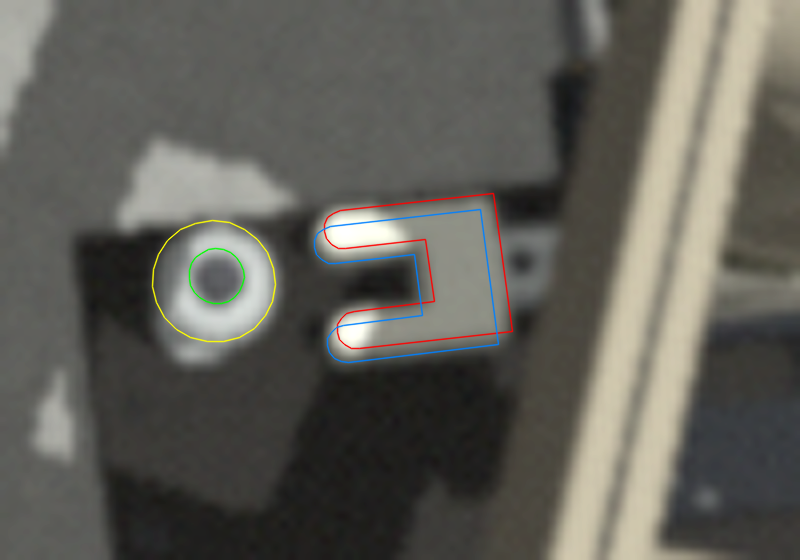

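```bash
python3 - <<'E'
from h import *
b=cv2.imread("pics/top5.png").astype(float).mean(2)
print(b[190:220,385:390].mean(1).round(0).astype(int).tolist())
print(b[190:220,378:382].mean(1).round(0).astype(int).tolist())
# predicted rows for top edge at col 387 & lower wall edge
import sys
f=(632.24,-79.40,np.radians(95.8))
for z,yy in((61.56,-21),(36.56,21),(61.56,21)):
    P=proj("top",place(f,[(x,yy,z) for x in np.linspace(-30,10,41)]));
    print(z,yy,[round(float(np.interp(c,P[:,0][np.argsort(P[:,0])],P[:,1][np.argsort(P[:,0])])),2) for c in(387,379.5)])
print(b[205,384:400].round(),b[200,384:400].round())
P=proj("top",place(f,[(-30,0,61.56),(-30,-10,61.56)]));print(P)
print(b[196:214,348:366].round().astype(int))
E
```

```text
[73, 72, 68, 60, 63, 88, 104, 108, 108, 108, 108, 108, 108, 107, 108, 108, 109, 107, 108, 108, 107, 103, 89, 66, 41, 27, 22, 22, 21, 21]
[72, 72, 71, 68, 59, 67, 95, 119, 141, 154, 141, 96, 59, 38, 31, 29, 29, 44, 76, 101, 108, 107, 102, 87, 63, 39, 24, 22, 22, 22]
61.56 -21 [194.1, 194.95]
36.56 21 [213.1, 213.96]
61.56 21 [211.58, 212.45]
[104. 108. 107. 109. 109. 108. 107. 107. 102.  91.  86.  85.  86.  82.
  70.  58.] [107. 108. 107. 107. 108. 108. 106. 104.  93.  85.  80.  81.  86.  89.
  84.  70.]
[[392.28111887 202.21797504]
 [391.71461402 198.12569812]]
[[129 128 126 125 125 120 112 110 113 112 111 106 106 108 108 104  89  71]
 [105 105 104 103 104  99  84  84  97 100  96  78  72  69  67  63  56  45]
 [ 60  61  62  61  66  68  78  94 108 117 110  90  76  64  50  44  42  40]
 [ 27  25  32  44  59  80 109 131 140 143 140 128 114  98  69  49  44  37]
 [ 23  26  40  60  75 102 139 153 155 157 156 152 147 133 106  71  47  40]
 [ 25  31  55  74  85 110 145 145 138 137 140 152 158 152 133  98  59  43]
 [ 27  41  66  79  90 112 130 111  95  94 102 126 151 158 148 118  73  44]
 [ 29  47  69  83  99 118 108  83  75  75  81  99 132 157 157 132  87  52]
 [ 29  52  74  85 110 129  96  71  72  74  76  85 122 158 161 138  97  57]
 [ 35  53  75  89 117 138 100  71  70  73  74  82 119 159 162 139  97  56]
 [ 32  56  77  99 134 149 119  83  67  70  76  97 133 161 160 138  97  58]
 [ 32  56  78 107 147 159 141 109  85  83 101 131 156 165 156 133  87  52]
 [ 33  54  81 114 146 162 157 141 128 126 136 159 165 163 149 122  75  47]
 [ 35  56  86 117 133 151 159 159 158 157 159 165 162 153 134 101  62  44]
 [ 35  59  82 102 118 134 147 154 158 160 159 156 149 135 110  77  50  44]
 [ 32  53  77  85  97 111 127 139 142 147 142 133 126 107  80  56  44  42]
 [ 30  46  68  83  90  99 112 121 120 125 119 102  94  73  56  45  43  44]
 [ 42  42  58  83 105 118 121 116 109 100  88  69  61  49  45  43  44  43]]
```

```bash
python3 - <<'E'
from h import *
# side4 frame: tcp 640.31,-149.34,54.92 ; tail bottom end face
T=np.array([640.35,-149.35,55]);f=(*(T[:2]+70*np.array([np.cos(np.radians(95.8)),np.sin(np.radians(95.8))])),np.radians(95.8))
zb=T[2]-17
print(proj("side",place(f,[(-85,8,zb),(-85,-8,zb),(-85,8,zb+30),(-85,-8,zb+30)])).round(2))
s=cv2.imread("pics/side4.png").astype(float).mean(2)
for r in (315,318,321,324,326):print(r,s[r,368:390].round().astype(int).tolist())
for c in (377,378,379):print(c,s[310:340,c].round().astype(int).tolist())
E
```

```text
[[373.68 330.2 ]
 [380.04 329.37]
 [374.77 323.62]
 [381.25 322.79]]
315 [87, 108, 116, 117, 117, 118, 116, 83, 109, 109, 109, 106, 108, 117, 62, 135, 117, 116, 117, 117, 101, 93]
318 [91, 118, 117, 117, 116, 118, 103, 73, 111, 112, 114, 113, 110, 103, 112, 117, 117, 116, 118, 101, 94, 93]
321 [59, 118, 117, 117, 117, 117, 77, 86, 105, 106, 106, 105, 105, 108, 117, 117, 117, 92, 72, 88, 87, 89]
324 [43, 42, 49, 66, 84, 94, 81, 104, 105, 106, 104, 104, 104, 60, 44, 42, 43, 43, 44, 73, 90, 90]
326 [42, 44, 42, 41, 41, 54, 80, 104, 105, 104, 104, 104, 105, 46, 45, 43, 42, 43, 44, 51, 90, 92]
377 [46, 46, 46, 95, 108, 109, 107, 106, 112, 109, 105, 106, 105, 105, 106, 105, 104, 104, 104, 68, 43, 54, 98, 147, 158, 169, 172, 167, 169, 162]
378 [46, 46, 47, 94, 108, 109, 107, 108, 114, 109, 105, 106, 106, 105, 104, 104, 104, 104, 93, 60, 43, 78, 138, 171, 183, 186, 184, 184, 180, 174]
379 [47, 46, 68, 99, 108, 106, 107, 109, 113, 109, 106, 105, 104, 105, 104, 104, 104, 105, 117, 78, 52, 86, 146, 183, 186, 187, 184, 184, 185, 180]
```

```bash
python3 - <<'E'
from h import *
print(proj("side",[(625.7,-19.8,98),(625.7-8,-19.8,98),(625.7+8,-19.8,98),(625.7-18,-19.8,70),(625.7+18,-19.8,70),(625.7-16,-19.8,63),(625.7+16,-19.8,63)]).round(2))
s=cv2.imread("pics/side0.png").astype(float).mean(2)
for r in range(265,291):print(r,s[r,355:380].round().astype(int).tolist())
# all studs side col residual / top at other studs with plate model
E
```

```text
[[365.87 268.65]
 [362.74 268.75]
 [368.99 268.54]
 [358.12 275.59]
 [371.97 275.1 ]
 [358.71 277.2 ]
 [370.97 276.77]]
265 [158, 157, 157, 160, 160, 160, 159, 158, 156, 159, 154, 160, 162, 159, 162, 162, 160, 158, 159, 159, 161, 158, 157, 157, 158]
266 [160, 159, 158, 157, 158, 159, 159, 162, 164, 170, 165, 144, 165, 154, 160, 164, 159, 157, 158, 158, 160, 157, 158, 161, 161]
267 [158, 158, 158, 157, 160, 161, 153, 151, 179, 172, 138, 112, 131, 132, 172, 167, 155, 159, 160, 159, 159, 159, 161, 162, 163]
268 [158, 158, 156, 159, 162, 165, 156, 169, 188, 131, 98, 95, 95, 105, 157, 178, 168, 165, 162, 159, 157, 159, 162, 162, 162]
269 [159, 157, 157, 158, 163, 157, 170, 187, 175, 83, 90, 95, 96, 92, 116, 184, 182, 163, 162, 159, 158, 156, 160, 161, 161]
270 [159, 160, 159, 159, 146, 161, 176, 188, 179, 98, 76, 85, 86, 82, 96, 184, 191, 152, 157, 163, 160, 157, 160, 160, 160]
271 [158, 161, 161, 159, 133, 171, 178, 187, 189, 108, 84, 88, 91, 81, 130, 187, 191, 151, 158, 164, 163, 161, 161, 160, 158]
272 [158, 159, 160, 161, 135, 169, 177, 187, 190, 164, 144, 96, 93, 156, 177, 192, 188, 
[... 1449 characters left out ...]
 57, 61, 126, 157, 163, 164]
285 [60, 61, 59, 61, 61, 150, 191, 166, 92, 67, 67, 64, 83, 108, 109, 60, 47, 49, 60, 61, 62, 102, 156, 162, 164]
286 [61, 61, 60, 61, 59, 90, 176, 189, 162, 132, 129, 97, 102, 107, 92, 61, 57, 56, 60, 61, 61, 83, 157, 162, 162]
287 [60, 61, 61, 60, 60, 63, 121, 157, 187, 178, 178, 165, 165, 117, 71, 60, 60, 59, 60, 61, 61, 62, 138, 161, 163]
288 [61, 61, 61, 60, 59, 60, 64, 98, 134, 143, 149, 141, 136, 93, 63, 60, 61, 61, 61, 61, 61, 63, 109, 157, 159]
289 [60, 60, 60, 60, 60, 60, 60, 60, 65, 74, 82, 70, 61, 60, 61, 61, 61, 60, 60, 60, 61, 61, 96, 156, 157]
290 [60, 61, 60, 59, 59, 61, 59, 60, 60, 61, 61, 60, 60, 61, 60, 60, 61, 61, 61, 61, 60, 61, 77, 155, 156]
```

{"op": "move_arm", "data": {
  "steps": [
    [0.01,0,0.005,0,0,0],
    [0.025,0,0.01,0,0,0],
    [0.04,0,0.01,0,0,0],
    [0.05,0,0.01,0,0,0],
    [0.05,0,0.01,0,0,0],
    [0.05,0,0.01,0,0,0],
    [0.05,0,0.01,0,0,0]
  ]
}}

```text
clock: 7.67
tool_pos: [636.5, -123.9, 48.1]
tool_rot: [0.67, 0.742, -0.0, 0.0]
contact_force: [0.6, -0.0, -1.6]
opening: 15.7
```

```bash
python3 - <<'E'
from h import *
o=st();T=o["tool_pos"];b=camera("top");cv2.imwrite("pics/top6.png",b[:,:,::-1])
u=np.array([np.cos(np.radians(95.8)),np.sin(np.radians(95.8))])
g=T[:2]+70*u
overlay(b,"top",335,180,66,50,12,"pics/ov6.png",(*g,np.radians(95.8)),T[2]-17,(625.7,-19.8,[(98,8,(0,255,0)),(89.5,18,(0,255,255))]))
print(g)
E
```

```text
t 7.67 pos [ 636.54 -123.94   48.05] phi 5.84 q [ 6.701e-01  7.422e-01 -0.000e+00  1.000e-04] F [ 0.6  -0.04 -1.62] M [-0.0971  0.1213 -0.0048] op 15.66 j [-0.271  0.392  1.501 -0.     1.248 -0.373] e6 0.0113
[629.46834241 -54.29680681]
```

View pics/ov6.png

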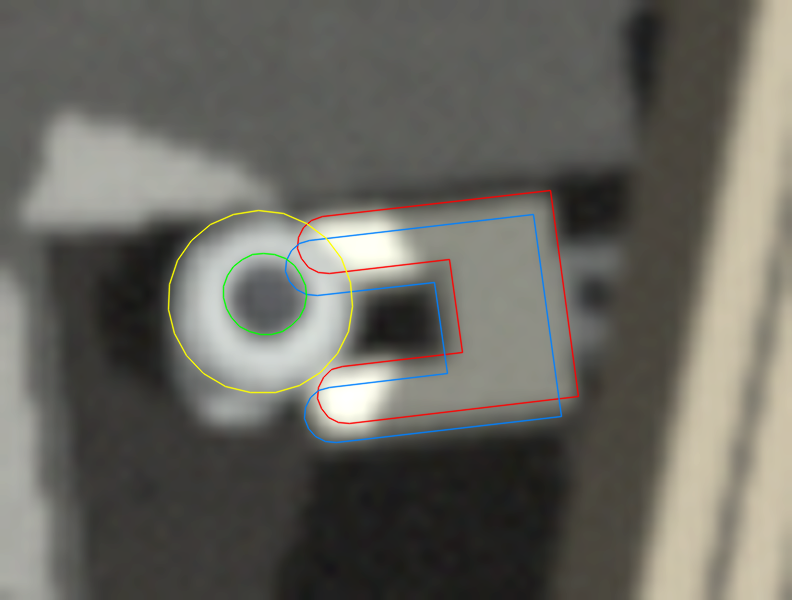

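{"op": "move_arm", "data": {
  "steps": [
    [0.006,0,0,0,0,0],
    [0.014,0,0,0,0,0],
    [0.022,0,0,0,0,0],
    [0.03,0,0,0,0,0],
    [0.036,0,0,0,0,0],
    [0.04,0,0,0,0,0],
    [0.04,0,0,0,0,0],
    [0.04,0,0,0,0,0],
    [0.04,0,0,0,0,0]
  ]
}}

```text
clock: 8.47
tool_pos: [634.5, -104.3, 48.0]
tool_rot: [0.67, 0.742, -0.0, 0.0]
contact_force: [0.5, -0.3, -1.4]
opening: 16.1
```

```bash
python3 - <<'E'
from h import *
o=st();T=o["tool_pos"];b=camera("top");cv2.imwrite("pics/top7.png",b[:,:,::-1])
u=np.array([np.cos(np.radians(95.8)),np.sin(np.radians(95.8))])
g=T[:2]+70*u
overlay(b,"top",335,180,66,50,12,"pics/ov7.png",(*g,np.radians(95.8)),T[2]-17,(625.7,-19.8,[(98,8,(0,255,0)),(89.5,18,(0,255,255))]))
print(g)
E
```

```text
t 8.47 pos [ 634.51 -104.29   48.04] phi 5.82 q [ 6.703e-01  7.421e-01 -0.000e+00  1.000e-04] F [ 0.5  -0.34 -1.4 ] M [-0.1589  0.0146 -0.0324] op 16.1 j [-0.243  0.379  1.518 -0.     1.245 -0.344] e6 0.0042
[627.43794132 -34.65069759]
```

View pics/ov7.png

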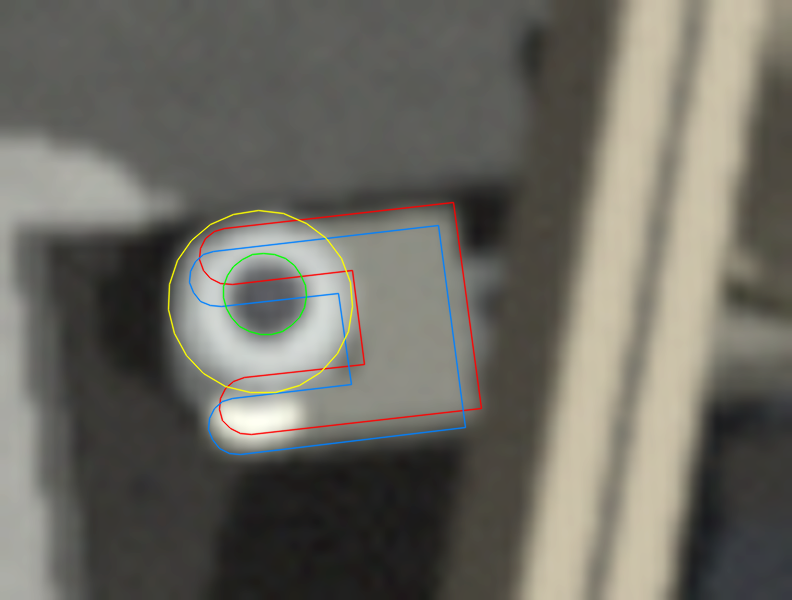

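{"op": "move_arm", "data": {
  "steps": [
    [0.006,0,0,0,0,0],
    [0.012,0,0,0,0,0],
    [0.018,0,0,0,0,0],
    [0.022,0,0,0,0,0],
    [0.022,0,0,0,0,0],
    [0.022,0,0,0,0,0],
    [0.022,0,0,0,0,0]
  ]
}}

```text
clock: 9.1
tool_pos: [633.4, -93.2, 48.0]
tool_rot: [0.67, 0.742, -0.0, 0.0]
contact_force: [-0.5, 0.3, -2.2]
opening: 15.9
```

```bash
python3 -c "
from h import *
st()"
```

```text
t 9.1 pos [633.36 -93.22  48.01] phi 5.83 q [ 0.6702  0.7421 -0.      0.    ] F [-0.55  0.27 -2.23] M [-0.2024 -0.0126  0.0065] op 15.87 j [-0.226  0.372  1.527 -0.     1.243 -0.328] e6 0.0047
```

{"op": "move_arm", "data": {
  "steps": [
    [0.002,0,0,0,0,0],
    [0.004,0,0,0,0,0],
    [0.004,0,0,0,0,0],
    [0.004,0,0,0,0,0]
  ]
}}

```text
clock: 9.43
tool_pos: [633.2, -91.3, 48.0]
tool_rot: [0.67, 0.742, -0.0, 0.0]
contact_force: [0.5, -0.8, -1.8]
opening: 16.2
```

{"op": "move_arm", "data": {
  "steps": [
    [0.002,0,0,0,0,0],
    [0.002,0,0,0,0,0],
    [0.002,0,0,0,0,0]
  ]
}}

```text
clock: 9.68
tool_pos: [633.2, -91.2, 48.2]
tool_rot: [0.67, 0.742, -0.0, 0.001]
contact_force: [0.4, -4.0, -2.6]
opening: 15.9
```

```bash
python3 -c "
from h import *
st()"
```

```text
t 9.68 pos [633.18 -91.24  48.19] phi 5.8 q [ 6.704e-01  7.420e-01 -4.000e-04  6.000e-04] F [ 0.36 -4.   -2.62] M [-1.1949 -0.0117  0.0446] op 15.87 j [-2.220e-01  3.700e-01  1.529e+00 -1.000e-03  1.242e+00 -3.230e-01] e6 0.0265
```

{"op": "move_arm", "data": {
  "steps": [
    [0,0,0.001,0,0,0],
    [0,0,0.002,0,0,0],
    [0,0,0.0026,0,0,0],
    [0,0,0.0026,0,0,0]
  ]
}}

```text
clock: 10.02
tool_pos: [633.5, -91.2, 47.3]
tool_rot: [0.67, 0.742, -0.0, 0.001]
contact_force: [0.5, -5.7, 0.6]
opening: 15.7
```

```bash
python3 -c "
from h import *
st()"
```

```text
t 10.02 pos [633.45 -91.23  47.32] phi 5.8 q [ 6.704e-01  7.420e-01 -2.000e-04  8.000e-04] F [ 0.5  -5.72  0.57] M [-0.9615  0.057   0.064 ] op 15.65 j [-2.230e-01  3.710e-01  1.529e+00 -1.000e-03  1.240e+00 -3.230e-01] e6 0.0501
```

{"op": "move_arm", "data": {
  "steps": [
    [0,0,0,0,0,0],
    [0,0,0,0,0,0],
    [0,0,0,0,0,0],
    [0,0,0,0,0,0],
    [0,0,0,0,0,0],
    [0,0,-0.02,0,0,0],
    [0,0,-0.08,0,0,0],
    [0,0,-0.14,0,0,0],
    [0,0,-0.18,0,0,0],
    [0,0,-0.18,0,0,0],
    [0,0,-0.18,0,0,0]
  ],
  "claw": 0.6
}}

```text
clock: 10.93
tool_pos: [634.5, -90.5, 139.5]
tool_rot: [0.67, 0.742, 0.001, 0.002]
contact_force: [-0.7, 0.5, -0.4]
opening: 56.0
```

```bash
python3 - <<'E'
from h import *
o=st();b=camera("top");a=camera("side")
cv2.imwrite("pics/t8.png",cv2.resize(b[170:250,330:430,::-1],None,fx=8,fy=8,interpolation=cv2.INTER_CUBIC))
cv2.imwrite("pics/s8.png",cv2.resize(a[235:335,330:410,::-1],None,fx=6,fy=6,interpolation=cv2.INTER_CUBIC))
E
```

```text
t 10.93 pos [634.54 -90.49 139.49] phi 5.83 q [0.6703 0.7421 0.0011 0.0019] F [-0.71  0.51 -0.38] M [-7.400e-02  1.201e-01  1.000e-04] op 55.98 j [-0.222  0.282  1.462  0.     1.394 -0.323] e6 0.001
```

View pics/t8.png

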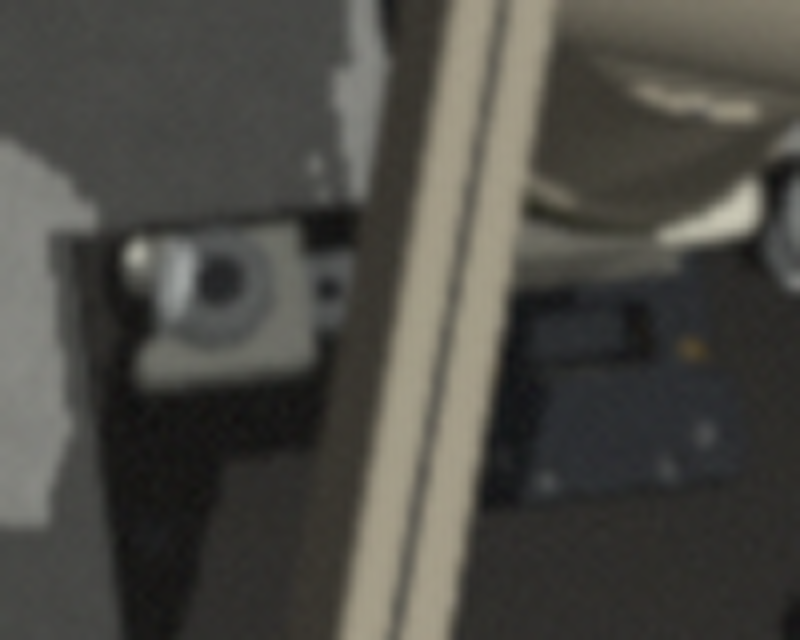

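View pics/s8.png

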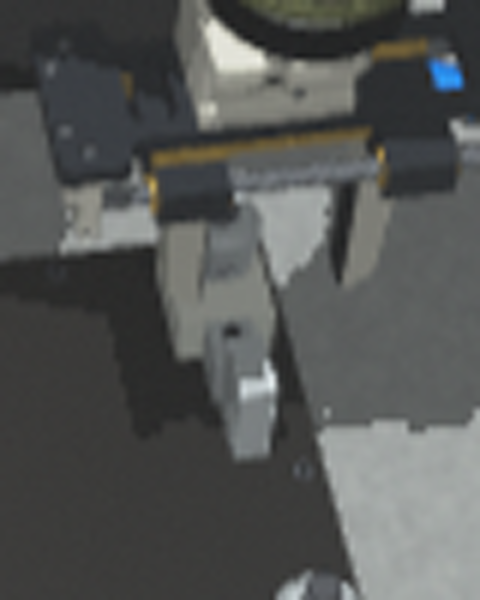

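```bash
python3 - <<'E'
from h import *
row((625.8,-20.8,120,110),(632.84,-90.4,136.7,5.8))
row((625.8,-20.8,72,133),(625.8,-20.8,120,110))
E
```

```text
row [0.1399, 0.0001, 0.0334, 0.0, 0.0, -0.8683]
row [-0.0, 0.0, 0.096, 0.0, 0.0, -0.1917]
```

{"op": "move_arm", "data": {
  "steps": [
    [0.03,0,0.006,0,0,-0.05],
    [0.06,0,0.012,0,0,-0.1],
    [0.09,0,0.02,0,0,-0.15],
    [0.12,0,0.03,0,0,-0.2],
    [0.1399,0,0.0334,0,0,-0.25],
    [0.1399,0,0.0334,0,0,-0.3],
    [0.1399,0,0.0334,0,0,-0.35],
    [0.1399,0,0.0334,0,0,-0.4],
    [0.1399,0,0.0334,0,0,-0.45],
    [0.1399,0,0.0334,0,0,-0.5],
    [0.1399,0,0.0334,0,0,-0.55],
    [0.1399,0,0.0334,0,0,-0.6],
    [0.1399,0,0.0334,0,0,-0.65],
    [0.1399,0,0.0334,0,0,-0.7],
    [0.1399,0,0.0334,0,0,-0.75],
    [0.1399,0,0.0334,0,0,-0.8],
    [0.1399,0,0.0334,0,0,-0.85],
    [0.1399,0,0.0334,0,0,-0.8683],
    [0.1399,0,0.0334,0,0,-0.8683]
  ]
}}

```text
clock: 12.62
tool_pos: [624.6, -20.5, 117.9]
tool_rot: [-0.175, 0.985, 0.0, -0.002]
contact_force: [-0.0, 0.4, 0.4]
opening: 55.7
```

{"op": "move_arm", "data": {
  "steps": [
    [0,0,0,0,0,-0.05],
    [0,0,0,0,0,-0.1],
    [0,0,0,0,0,-0.15],
    [0,0,0,0,0,-0.1917],
    [0,0,0,0,0,-0.1917],
    [0,0,0,0,0,-0.1917]
  ]
}}

```text
clock: 13.12
tool_pos: [625.2, -20.6, 118.8]
tool_rot: [-0.365, 0.931, 0.0, -0.001]
contact_force: [-0.3, -0.4, 0.1]
opening: 55.6
```

```bash
python3 - <<'E'
from h import *
o=st();b=camera("top");a=camera("side")
cv2.imwrite("pics/t9.png",cv2.resize(b[170:250,330:430,::-1],None,fx=6,fy=6,interpolation=cv2.INTER_CUBIC))
cv2.imwrite("pics/s9.png",cv2.resize(a[215:315,330:410,::-1],None,fx=6,fy=6,interpolation=cv2.INTER_CUBIC))
E
```

```text
t 13.12 pos [625.2  -20.57 118.83] phi 132.79 q [-3.648e-01  9.311e-01  5.000e-04 -8.000e-04] F [-0.35 -0.4   0.06] M [ 0.0626  0.0276 -0.0064] op 55.59 j [-0.115  0.265  1.521  0.     1.358 -2.432] e6 -0.6834
```

View pics/s9.png

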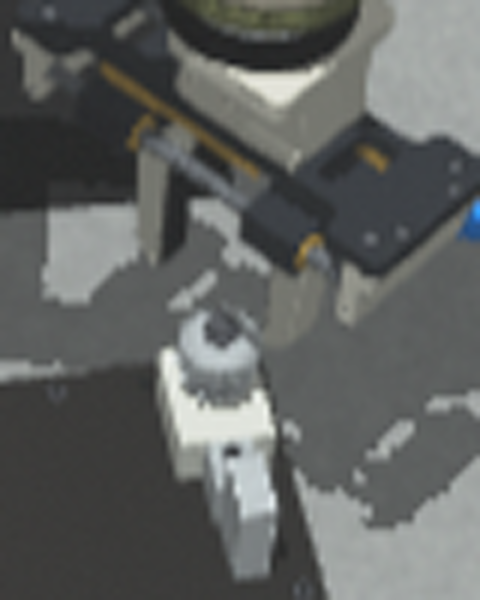

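View pics/t9.png

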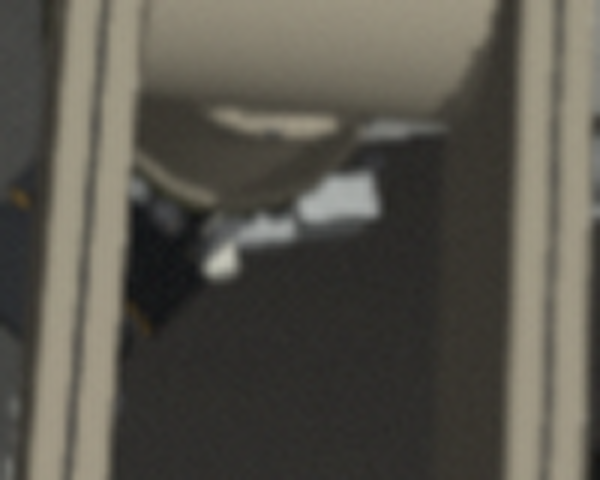

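{"op": "move_arm", "data": {
  "steps": [
    [0,0,0.02,0,0,0],
    [0,0,0.05,0,0,0],
    [0,0,0.08,0,0,0],
    [0,0,0.1,0,0,0],
    [0,0,0.104,0,0,0],
    [0,0,0.104,0,0,0],
    [0,0,0.104,0,0,0],
    [0,0,0.104,0,0,0],
    [0,0,0.104,0,0,0]
  ]
}}

```text
clock: 13.97
tool_pos: [626.8, -20.7, 69.2]
tool_rot: [-0.367, 0.93, -0.0, 0.001]
contact_force: [-0.6, -0.7, -0.3]
opening: 55.4
```

```bash
python3 -c "
from h import *
st()"
```

```text
t 13.97 pos [626.77 -20.74  69.18] phi 133.01 q [-3.666e-01  9.304e-01 -4.000e-04  8.000e-04] F [-0.57 -0.74 -0.35] M [0.0473 0.0278 0.0155] op 55.44 j [-0.115  0.314  1.557  0.     1.269 -2.436] e6 0.006
```

{"op": "move_arm", "data": {
  "steps": [
    [0,0,0,0,0,0],
    [0,0,0,0,0,0],
    [0,0,0,0,0,0],
    [0,0,0,0,0,0],
    [0,0,0,0,0,0],
    [0,0,0,0,0,0],
    [0,0,0,0,0,0]
  ],
  "claw": 0.2,
  "squeeze": 15
}}

```text
clock: 14.55
tool_pos: [626.5, -21.0, 68.3]
tool_rot: [-0.367, 0.93, -0.0, 0.0]
contact_force: [3.3, -3.1, 0.0]
opening: 35.5
```

```bash
python3 -c "
from h import *
st()"
```

```text
t 14.55 pos [626.45 -21.02  68.34] phi 133.01 q [-3.666e-01  9.304e-01 -4.000e-04  4.000e-04] F [ 3.33 -3.11  0.03] M [-0.3128 -0.4083  0.0686] op 35.48 j [-0.115  0.315  1.558 -0.     1.268 -2.436] e6 0.003
```

{"op": "move_arm", "data": {
  "steps": [
    [0,-0.002,0.0004,0,0,0.04],
    [0,-0.002,0.0009,0,0,0.08],
    [0,-0.002,0.0013,0,0,0.12],
    [0,-0.002,0.0017,0,0,0.16],
    [0,-0.002,0.0021,0,0,0.2],
    [0,-0.002,0.0026,0,0,0.24],
    [0,-0.002,0.003,0,0,0.28],
    [0,-0.002,0.0034,0,0,0.32],
    [0,-0.002,0.0038,0,0,0.36],
    [0,-0.002,0.0043,0,0,0.4],
    [0,-0.002,0.0047,0,0,0.44],
    [0,-0.002,0.0051,0,0,0.48],
    [0,-0.002,0.0053,0,0,0.5]
  ]
}}

```text
clock: 15.63
tool_pos: [626.5, -21.0, 65.6]
tool_rot: [0.15, 0.989, 0.0, -0.0]
contact_force: [-0.8, -0.4, 3.2]
opening: 35.7
```

```bash
python3 -c "
from h import *
st()"
```

```text
t 15.63 pos [626.49 -20.99  65.59] phi 72.75 q [ 1.499e-01  9.887e-01  3.000e-04 -2.000e-04] F [-0.8  -0.4   3.23] M [0.0609 0.0267 0.0375] op 35.7 j [-1.160e-01  3.190e-01  1.558e+00  1.000e-03  1.265e+00 -1.386e+00] e6 -0.1055
```

{"op": "move_arm", "data": {
  "steps": [
    [0,0,0,0,0,0],
    [0,0,0,0,0,0],
    [0,0,0,0,0,0]
  ]
}}

```text
clock: 15.88
tool_pos: [626.6, -21.0, 65.6]
tool_rot: [0.147, 0.989, 0.0, -0.0]
contact_force: [-1.7, 0.5, 5.1]
opening: 35.7
```

```bash
python3 - <<'E'
from h import *
st();a=camera("side")
cv2.imwrite("pics/s10.png",cv2.resize(a[235:315,320:420,::-1],None,fx=8,fy=7,interpolation=cv2.INTER_CUBIC))
st()
E
```

```text
t 15.88 pos [626.56 -21.04  65.61] phi 73.12 q [ 1.467e-01  9.892e-01  2.000e-04 -1.000e-04] F [-1.74  0.51  5.06] M [ 0.3172  0.2469 -0.0332] op 35.65 j [-1.160e-01  3.190e-01  1.558e+00  1.000e-03  1.265e+00 -1.392e+00] e6 0.0072
t 15.93 pos [626.54 -21.06  65.6 ] phi 73.11 q [ 1.469e-01  9.892e-01  2.000e-04 -1.000e-04] F [-1.54  1.24  4.49] M [4.228e-01 3.662e-01 2.000e-04] op 35.52 j [-0.116  0.319  1.558  0.     1.265 -1.392] e6 -0.0236
```

View pics/s10.png

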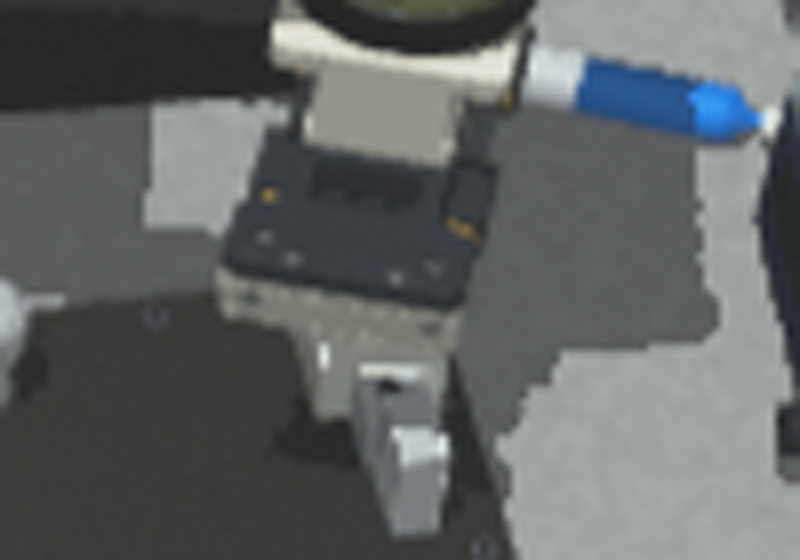

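```bash
cat >> h.py <<'E'
def avg(n=12):
    M=[];F=[];E=[]
    for i in range(n):
        camera("side");o=get_obs();M.append(o["moment"]);F.append(o["contact_force"]);E.append(o["effort"][5])
    M=np.array(M);F=np.array(F);print("Mz",M[:,2].mean().round(4),"sd",M[:,2].std().round(4),"F",F.mean(0).round(2),"sdF",F.std(0).round(2),"e6",np.mean(E).round(4),np.std(E).round(4),"M",M.mean(0).round(3))
E
python3 - <<'E'
from h import *
avg();st()
E
```

```text
Mz -0.005 sd 0.0258 F [-2.17  1.77  5.34] sdF [0.4  0.48 0.49] e6 -0.0109 0.0187 M [ 0.392  0.37  -0.005]
t 16.53 pos [626.54 -21.04  65.59] phi 73.08 q [ 1.471e-01  9.891e-01  2.000e-04 -1.000e-04] F [-1.76  2.58  5.99] M [ 0.3982  0.3174 -0.0131] op 35.91 j [-0.116  0.319  1.558  0.     1.265 -1.391] e6 -0.0018
```

{"op": "move_arm", "data": {
  "steps": [
    [0.0005,0,-0.0002,0,0,0.02],
    [0.001,0,0,0,0,0.06],
    [0.001,0,0.0004,0,0,0.1],
    [0.001,0,0.0008,0,0,0.14],
    [0.001,0,0.0012,0,0,0.18],
    [0.001,0,0.0016,0,0,0.22],
    [0.001,0,0.002,0,0,0.26],
    [0.001,0,0.0023,0,0,0.29],
    [0.001,0,0.0025,0,0,0.31],
    [0.001,0,0.0027,0,0,0.322],
    [0.001,0,0.0028,0,0,0.328],
    [0.001,0,0.003,0,0,0.3333]
  ]
}}

```text
clock: 17.53
tool_pos: [626.5, -21.0, 63.9]
tool_rot: [0.477, 0.879, 0.0, 0.0]
contact_force: [2.2, 1.5, 1.6]
opening: 35.7
```

```bash
python3 - <<'E'
from h import *
st();avg(6);avg(6);st()
E
```

```text
t 17.53 pos [626.53 -21.02  63.87] phi 33.04 q [4.768e-01 8.790e-01 3.000e-04 3.000e-04] F [2.22 1.46 1.61] M [ 0.3973 -0.4376 -0.0216] op 35.72 j [-0.116  0.32   1.56   0.     1.261 -0.692] e6 -0.1342
Mz -0.0252 sd 0.0342 F [3.54 2.48 0.36] sdF [0.29 0.31 0.29] e6 0.0151 0.1238 M [ 0.43  -0.655 -0.025]
Mz 0.0007 sd 0.0307 F [ 4.3   3.19 -0.24] sdF [0.59 0.37 0.47] e6 -0.0104 0.0089 M [ 0.556 -0.832  0.001]
t 18.13 pos [626.48 -21.05  63.9 ] phi 33.05 q [4.768e-01 8.790e-01 3.000e-04 3.000e-04] F [ 4.47  3.71 -0.06] M [ 0.5973 -0.8147 -0.0162] op 35.86 j [-0.116  0.32   1.56   0.     1.261 -0.692] e6 -0.0043
```

```bash
cat >> h.py <<'E'
def tq(n=4):
    o=get_obs();L=[o];
    for i in range(n):
        camera("side");L.append(get_obs())
    print("t",round(L[-1]["clock"],2),"Mz",np.round([l["moment"][2] for l in L],3),"mean",np.mean([l["moment"][2] for l in L]).round(4),"e6",np.round([l["effort"][5] for l in L],3),"phi",round(float(np.degrees(phi_of(L[-1]["tool_rot"]))),2),"F",np.mean([l["contact_force"] for l in L],0).round(1),"p",L[-1]["tool_pos"].round(2))
E
```

{"op": "move_arm", "data": {
  "steps": [
    [0,0.0003,0.0001,0,0,0.015],
    [0,0.0005,0.0003,0,0,0.035],
    [0,0.0008,0.0005,0,0,0.06],
    [0,0.0008,0.0009,0,0,0.0833]
  ]
}}

```text
clock: 18.47
tool_pos: [626.5, -21.0, 63.4]
tool_rot: [0.553, 0.833, -0.0, 0.0]
contact_force: [2.7, 1.6, 1.1]
opening: 35.4
```

```bash
python3 -c "
from h import *
tq()"
```

```text
t 18.67 Mz [ 0.034 -0.07   0.049 -0.009 -0.062] mean -0.0117 e6 [-1.187 -0.939  1.09   0.51   0.153] phi 23.14 F [2.9 1.9 0.8] p [626.5  -21.    63.42]
```

{"op": "move_arm", "data": {
  "steps": [
    [0,0,0.0002,0,0,0.0208],
    [0,0,0.0004,0,0,0.0417],
    [0,0,0.0007,0,0,0.0625],
    [0,0,0.0009,0,0,0.0833]
  ]
}}

```text
clock: 19.0
tool_pos: [626.5, -21.0, 63.0]
tool_rot: [0.622, 0.783, 0.0, 0.0]
contact_force: [3.2, 2.0, 0.2]
opening: 35.4
```

```bash
python3 -c "
from h import *
tq()"
```

```text
t 19.2 Mz [-0.009 -0.074 -0.008  0.017 -0.019] mean -0.0186 e6 [-1.079 -0.823  0.958  0.431  0.113] phi 13.17 F [2.9 2.5 0.8] p [626.53 -21.05  62.98]
```

{"op": "move_arm", "data": {
  "steps": [
    [0,0,0.0002,0,0,0.0208],
    [0,0,0.0004,0,0,0.0417],
    [0,0,0.0007,0,0,0.0625],
    [0,0,0.0009,0,0,0.0833]
  ]
}}

```text
clock: 19.53
tool_pos: [626.6, -21.0, 62.6]
tool_rot: [0.688, 0.726, 0.0, 0.0]
contact_force: [2.7, 1.9, 0.0]
opening: 35.4
```

```bash
python3 -c "
from h import *
tq()"
```

```text
t 19.73 Mz [-0.005 -0.011  0.002 -0.007 -0.018] mean -0.0076 e6 [-1.079 -0.815  0.957  0.427  0.109] phi 3.19 F [2.9 2.1 0.8] p [626.57 -21.06  62.56]
```

{"op": "move_arm", "data": {
  "steps": [
    [0,0,0.0002,0,0,0.0208],
    [0,0,0.0004,0,0,0.0417],
    [0,0,0.0007,0,0,0.0625],
    [0,0,0.0009,0,0,0.0833]
  ]
}}

```text
clock: 20.07
tool_pos: [626.5, -21.1, 62.1]
tool_rot: [0.749, 0.663, 0.0, 0.0]
contact_force: [3.1, 2.0, 0.4]
opening: 35.7
```

```bash
python3 -c "
from h import *
tq()"
```

```text
t 20.27 Mz [ 0.049 -0.012 -0.028 -0.017  0.046] mean 0.0077 e6 [-1.079 -0.812  0.957  0.426  0.108] phi -6.81 F [3.3 2.  1.1] p [626.55 -21.05  62.09]
```

{"op": "move_arm", "data": {
  "steps": [
    [0,0,0.0002,0,0,0.0208],
    [0,0,0.0004,0,0,0.0417],
    [0,0,0.0007,0,0,0.0625],
    [0,0,0.0009,0,0,0.0833]
  ]
}}

```text
clock: 20.6
tool_pos: [626.6, -21.0, 61.6]
tool_rot: [0.804, 0.595, 0.0, 0.0]
contact_force: [3.5, 2.2, 0.5]
opening: 35.7
```

```bash
python3 -c "
from h import *
tq()"
```

```text
t 20.8 Mz [ 0.012 -0.03  -0.07  -0.034  0.036] mean -0.0173 e6 [-1.08  -0.811  0.957  0.425  0.107] phi -16.81 F [3.6 1.7 0.9] p [626.54 -21.07  61.65]
```

{"op": "move_arm", "data": {
  "steps": [
    [0,0,0.0002,0,0,0.0208],
    [0,0,0.0004,0,0,0.0417],
    [0,0,0.0007,0,0,0.0625],
    [0,0,0.0009,0,0,0.0833]
  ]
}}

```text
clock: 21.13
tool_pos: [626.6, -21.1, 61.2]
tool_rot: [0.852, 0.523, 0.0, 0.0]
contact_force: [2.1, 2.4, 1.5]
opening: 35.7
```

```bash
python3 -c "
from h import *
tq()"
```

```text
t 21.33 Mz [-0.032  0.005 -0.011 -0.046 -0.066] mean -0.03 e6 [-1.064 -0.797  0.948  0.416  0.099] phi -26.8 F [3.4 1.7 1.1] p [626.59 -21.08  61.25]
```

{"op": "move_arm", "data": {
  "steps": [
    [0,0,0.0002,0,0,0.0208],
    [0,0,0.0004,0,0,0.0417],
    [0,0,0.0007,0,0,0.0625],
    [0,0,0.0009,0,0,0.0833]
  ]
}}

```text
clock: 21.67
tool_pos: [626.6, -21.1, 60.8]
tool_rot: [0.895, 0.447, 0.0, 0.0]
contact_force: [3.7, 2.0, 1.8]
opening: 35.6
```

```bash
python3 -c "
from h import *
tq()
b=camera('side')
cv2.imwrite('pics/s11.png',cv2.resize(b[245:305,330:410,::-1],None,fx=10,fy=10,interpolation=cv2.INTER_CUBIC))"
```

```text
t 21.87 Mz [ 0.083  0.075 -0.027 -0.006 -0.04 ] mean 0.0168 e6 [-1.006 -0.737  0.973  0.409  0.091] phi -36.8 F [3.2 1.9 1.6] p [626.57 -21.07  60.82]
```

View pics/s11.png

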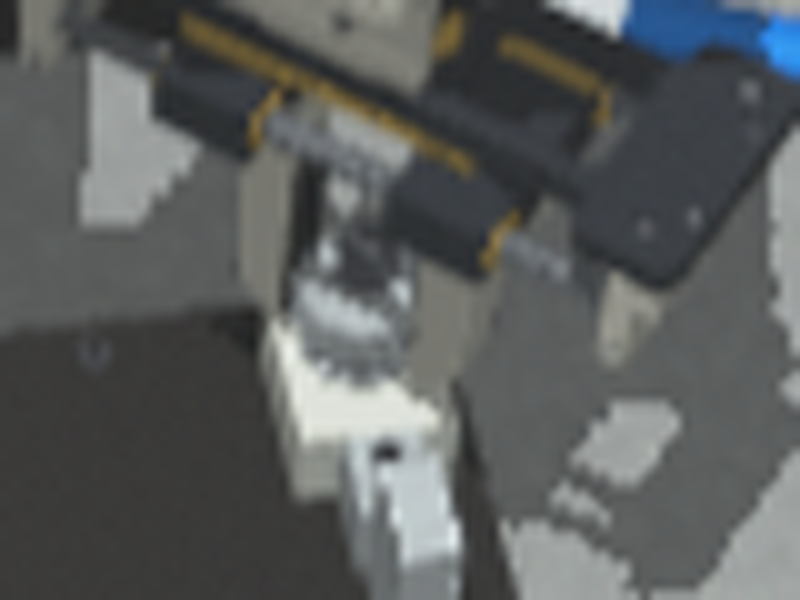

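{"op": "move_arm", "data": {
  "steps": [
    [0,0,-0.0002,0,0,-0.0146],
    [0,0,-0.0003,0,0,-0.0292],
    [0,0,-0.0005,0,0,-0.0437],
    [0,0,-0.0006,0,0,-0.0583],
    [0,0,-0.0006,0,0,-0.0583],
    [0,0,-0.0006,0,0,-0.0583]
  ]
}}

```text
clock: 22.42
tool_pos: [626.6, -21.1, 61.1]
tool_rot: [0.866, 0.5, 0.0, 0.0]
contact_force: [3.4, 1.2, 0.8]
opening: 35.8
```

```bash
python3 -c "
from h import *
tq()"
```

```text
t 22.62 Mz [0.066 0.053 0.09  0.075 0.101] mean 0.0771 e6 [-0.215 -0.051  0.014  0.037  0.041] phi -29.96 F [3.2 1.6 2.1] p [626.56 -21.06  61.08]
```

{"op": "move_arm", "data": {
  "steps": [
    [0,0,0,0,0,0],
    [0,0,0,0,0,0],
    [0,0,0,0,0,0],
    [0,0,0,0,0,0],
    [0,0,-0.02,0,0,0],
    [0,0,-0.06,0,0,0],
    [0,0,-0.11,0,0,0],
    [0,0,-0.14,0,0,0],
    [0,0,-0.14,0,0,0],
    [0,0,-0.14,0,0,0]
  ],
  "claw": 0.6
}}

```text
clock: 23.45
tool_pos: [627.5, -21.2, 132.8]
tool_rot: [0.866, 0.5, 0.001, 0.001]
contact_force: [0.2, 0.3, -1.1]
opening: 55.8
```

```bash
python3 - <<'E'
from h import *
o=st()
# cmd bookkeeping: total xy
row((632.84,-90.9,130,5.8),(626.5,-21.1,131,-30))
b=camera('side')
cv2.imwrite('pics/s12.png',cv2.resize(b[245:325,330:410,::-1],None,fx=7,fy=7,interpolation=cv2.INTER_CUBIC))
E
```

```text
t 23.45 pos [627.46 -21.19 132.76] phi -29.95 q [0.8658 0.5004 0.0011 0.0009] F [ 0.19  0.27 -1.13] M [-0.0537  0.0566 -0.0502] op 55.84 j [-0.115  0.254  1.507 -0.     1.378  0.407] e6 0.0012
row [-0.1146, 0.0808, 0.002, 0.0, 0.0, -0.2983]
```

View pics/s12.png

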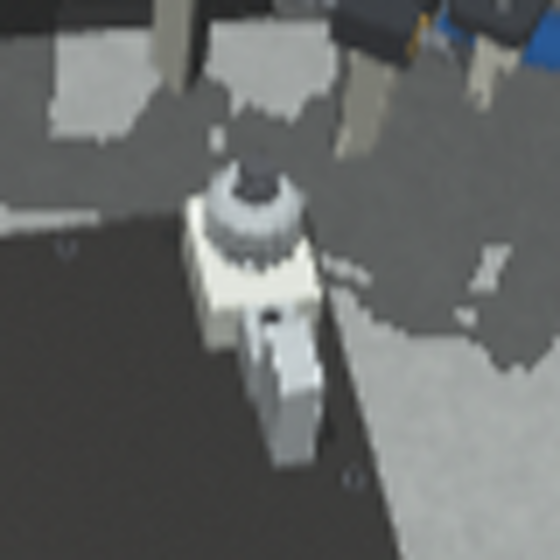

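{"op": "move_arm", "data": {
  "steps": [
    [-0.02,0.014,0,0,0,-0.05],
    [-0.05,0.035,0,0,0,-0.1],
    [-0.08,0.056,0,0,0,-0.15],
    [-0.105,0.074,0,0,0,-0.2],
    [-0.1146,0.082,0,0,0,-0.25],
    [-0.1146,0.082,0,0,0,-0.2983],
    [-0.1146,0.082,0,0,0,-0.2983],
    [-0.1146,0.082,0,0,0,-0.2983],
    [-0.1146,0.082,0,0,0,-0.2983],
    [-0.1146,0.082,0,0,0,-0.2983]
  ]
}}

```text
clock: 24.33
tool_pos: [633.0, -90.7, 130.4]
tool_rot: [0.671, 0.742, -0.0, -0.0]
contact_force: [-0.1, 0.6, -0.0]
opening: 55.8
```

```bash
python3 - <<'E'
from h import *
avg(3);o=st()
b=camera('side')
cv2.imwrite('pics/s13.png',cv2.resize(b[245:325,330:410,::-1],None,fx=7,fy=7,interpolation=cv2.INTER_CUBIC))
E
```

```text
Mz -0.0199 sd 0.01 F [ 0.04 -0.36  0.09] sdF [0.38 0.44 0.1 ] e6 0.0449 0.006 M [-0.065  0.056 -0.02 ]
t 24.48 pos [633.35 -90.85 130.91] phi 5.81 q [ 6.704e-01  7.420e-01 -0.000e+00 -1.000e-04] F [-0.07 -0.97 -0.04] M [-0.0416  0.0459 -0.034 ] op 55.47 j [-0.223  0.29   1.468 -0.     1.384 -0.324] e6 0.0371
```

View pics/s13.png

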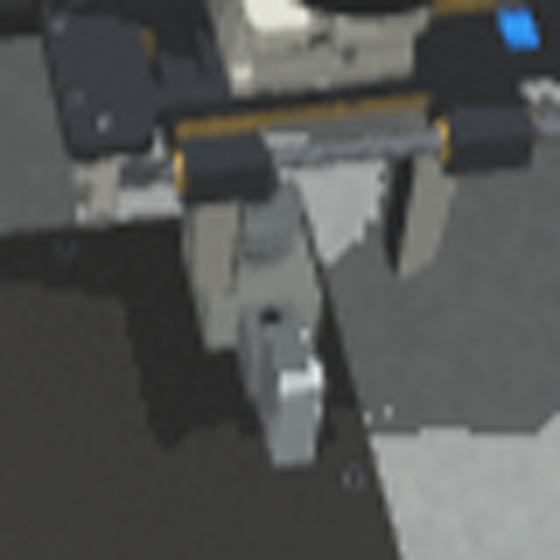

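{"op": "move_arm", "data": {
  "steps": [
    [0,0,0.02,0,0,0],
    [0,0,0.06,0,0,0],
    [0,0,0.1,0,0,0],
    [0,0,0.14,0,0,0],
    [0,0,0.16,0,0,0],
    [0,0,0.167,0,0,0],
    [0,0,0.167,0,0,0],
    [0,0,0.167,0,0,0],
    [0,0,0.167,0,0,0],
    [0,0,0.167,0,0,0],
    [0,0,0.167,0,0,0],
    [0,0,0.167,0,0,0]
  ]
}}

```text
clock: 25.53
tool_pos: [633.9, -91.3, 48.3]
tool_rot: [0.67, 0.742, 0.0, 0.001]
contact_force: [0.2, -0.1, -0.3]
opening: 55.8
```

{"op": "move_arm", "data": {
  "steps": [
    [0,0,0,0,0,0],
    [0,0,0,0,0,0],
    [0,0,0,0,0,0],
    [0,0,0,0,0,0],
    [0,0,0,0,0,0],
    [0,0,0,0,0,0],
    [0,0,0,0,0,0],
    [0,0,0,0,0,0]
  ],
  "claw": 0.05,
  "squeeze": 20
}}

```text
clock: 26.2
tool_pos: [633.4, -91.1, 47.4]
tool_rot: [0.67, 0.742, 0.0, -0.0]
contact_force: [0.5, -1.3, -0.5]
opening: 16.1
```

```bash
python3 - <<'E'
from h import *
avg(3);o=st()
E
```

```text
Mz -0.134 sd 0.0237 F [ 0.99  0.32 -0.49] sdF [0.42 0.58 0.31] e6 -0.0938 0.0003 M [-0.055 -0.075 -0.134]
t 26.35 pos [633.44 -91.16  47.45] phi 5.84 q [0.6702 0.7422 0.     0.    ] F [ 1.57 -0.38 -0.93] M [-0.0415 -0.1179 -0.1029] op 15.7 j [-0.223  0.372  1.528  0.     1.242 -0.325] e6 -0.0938
```

{"op": "move_arm", "data": {
  "steps": [
    [-0.001,0,0,0,0,0],
    [-0.003,0,0,0,0,0],
    [-0.006,0,0,0,0,0]
  ]
}}

```text
clock: 26.6
tool_pos: [633.6, -92.9, 47.4]
tool_rot: [0.67, 0.742, 0.0, -0.001]
contact_force: [-0.1, 6.1, 0.5]
opening: 15.9
```

```bash
python3 - <<'E'
from h import *
st()
E
```

```text
t 26.6 pos [633.56 -92.92  47.42] phi 5.88 q [ 6.699e-01  7.425e-01  4.000e-04 -7.000e-04] F [-0.15  6.14  0.53] M [0.82   0.0781 0.0116] op 15.89 j [-0.227  0.373  1.526  0.002  1.243 -0.33 ] e6 0.0808
```

{"op": "move_arm", "data": {
  "steps": [
    [-0.006,0,0,0,0,0],
    [-0.012,0,0,0,0,0],
    [-0.018,0,0,0,0,0],
    [-0.026,0,0,0,0,0],
    [-0.036,0,0,0,0,0],
    [-0.048,0,0,0,0,0],
    [-0.06,0,0,0,0,0],
    [-0.072,0,0,0,0,0],
    [-0.084,0,0,0,0,0],
    [-0.096,0,0,0,0,0],
    [-0.108,0,0,0,0,0],
    [-0.116,0,0,0,0,0],
    [-0.116,0,0,0,0,0],
    [-0.116,0,0,0,0,0],
    [-0.116,0,0,0,0,0]
  ]
}}

```text
clock: 27.85
tool_pos: [639.6, -152.0, 47.5]
tool_rot: [0.67, 0.742, -0.0, 0.0]
contact_force: [-0.7, -1.2, -0.6]
opening: 16.0
```

```bash
python3 - <<'E'
from h import *
st();b=camera('top')
cv2.imwrite('pics/t14.png',cv2.resize(b[170:250,330:430,::-1],None,fx=8,fy=7,interpolation=cv2.INTER_CUBIC))
E
```

```text
t 27.85 pos [ 639.56 -152.05   47.46] phi 5.83 q [ 6.702e-01  7.421e-01 -1.000e-04  1.000e-04] F [-0.68 -1.2  -0.61] M [-0.2023  0.0562 -0.0284] op 15.96 j [-0.311  0.415  1.473 -0.     1.254 -0.413] e6 -0.0103
```

View pics/t14.png

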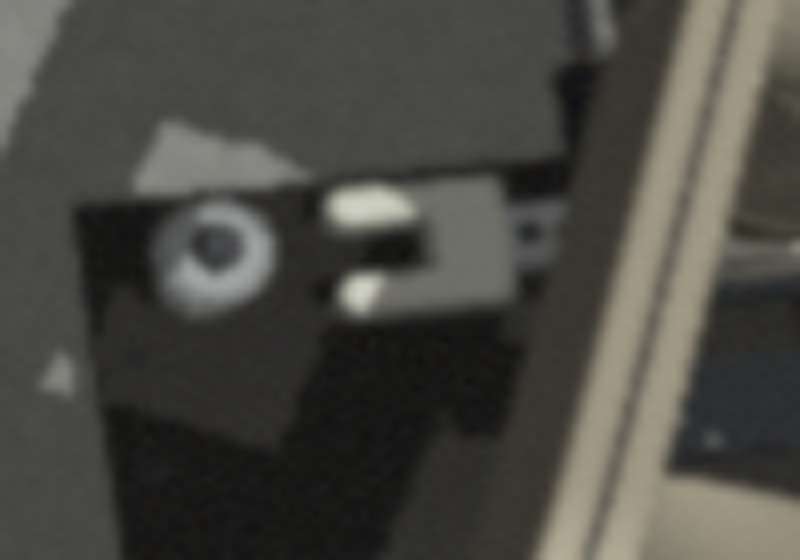

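{"op": "move_arm", "data": {
  "steps": [
    [0,0,-0.02,0,0,0],
    [0,0,-0.06,0,0,0],
    [0,0,-0.1,0,0,0],
    [0,0,-0.14,0,0,0],
    [0,0,-0.17,0,0,0],
    [0,0,-0.185,0,0,0],
    [0,0,-0.185,0,0,0],
    [0,0,-0.185,0,0,0],
    [0,0,-0.185,0,0,0]
  ]
}}

```text
clock: 28.65
tool_pos: [638.8, -151.4, 138.5]
tool_rot: [0.67, 0.742, -0.0, -0.001]
contact_force: [-0.4, -0.2, -2.8]
opening: 15.6
```

```bash
python3 - <<'E'
from h import *
st()
row((482,219.6,140,-91.7),(639.4,-152,140,5.83))
E
```

```text
t 28.65 pos [ 638.75 -151.44  138.45] phi 5.85 q [ 6.701e-01  7.423e-01 -5.000e-04 -1.000e-03] F [-0.38 -0.18 -2.81] M [-0.1219  0.0353 -0.0135] op 15.61 j [-0.311  0.33   1.406  0.     1.409 -0.413] e6 0.002
row [0.7713, -0.2377, -0.0, 0.0, 0.0, 0.8128]
```

{"op": "move_arm", "data": {
  "steps": [
    [0.0386,-0.0119,0,0,0,0.0406],
    [0.1157,-0.0357,0,0,0,0.1219],
    [0.1928,-0.0594,0,0,0,0.2032],
    [0.27,-0.0832,0,0,0,0.2845],
    [0.3471,-0.107,0,0,0,0.3658],
    [0.4242,-0.1307,0,0,0,0.447],
    [0.5013,-0.1545,0,0,0,0.5283],
    [0.5785,-0.1783,0,0,0,0.6096],
    [0.6556,-0.202,0,0,0,0.6909],
    [0.71,-0.2188,0,0,0,0.7482],
    [0.748,-0.2305,0,0,0,0.7883],
    [0.7713,-0.2377,0,0,0,0.8128],
    [0.7713,-0.2377,0,0,0,0.8128],
    [0.7713,-0.2377,0,0,0,0.8128],
    [0.7713,-0.2377,0,0,0,0.8128],
    [0.7713,-0.2377,0,0,0,0.8128],
    [0.7713,-0.2377,0,0,0,0.8128],
    [0.7713,-0.2377,0,0,0,0.8128],
    [0.7713,-0.2377,0,0,0,0.8128],
    [0.7713,-0.2377,0,0,0,0.8128]
  ]
}}

```text
clock: 30.32
tool_pos: [482.0, 219.6, 139.8]
tool_rot: [1.0, -0.014, -0.0, 0.0]
contact_force: [-0.2, 0.9, -1.5]
opening: 15.5
```

```bash
python3 - <<'E'
from h import *
avg(3);st()
E
```

```text
Mz -0.0165 sd 0.0192 F [ 0.56  0.09 -2.12] sdF [0.13 0.45 0.22] e6 -0.016 0.0033 M [-0.014  0.232 -0.016]
t 30.47 pos [482.13 219.66 140.  ] phi -91.68 q [ 0.9999 -0.0147  0.     -0.    ] F [ 0.71  0.72 -2.42] M [-0.0139  0.2582 -0.002 ] op 15.64 j [ 0.331 -0.008  1.778  0.     1.372  1.931] e6 -0.0121
```

{"op": "move_arm", "data": {
  "steps": [
    [0,0,0.03,0,0,0],
    [0,0,0.08,0,0,0],
    [0,0,0.13,0,0,0],
    [0,0,0.17,0,0,0],
    [0,0,0.2,0,0,0],
    [0,0,0.22,0,0,0],
    [0,0,0.23,0,0,0],
    [0,0,0.235,0,0,0],
    [0,0,0.235,0,0,0],
    [0,0,0.235,0,0,0],
    [0,0,0.235,0,0,0]
  ]
}}

```text
clock: 31.38
tool_pos: [483.1, 220.0, 23.7]
tool_rot: [1.0, -0.015, 0.001, -0.0]
contact_force: [0.8, -0.2, -1.8]
opening: 15.9
```

{"op": "move_arm", "data": {
  "steps": [
    [0,0,0.001,0,0,0],
    [0,0,0.002,0,0,0],
    [0,0,0.0026,0,0,0],
    [0,0,0.0026,0,0,0],
    [0,0,0.0026,0,0,0]
  ]
}}

```text
clock: 31.8
tool_pos: [482.1, 219.7, 21.2]
tool_rot: [1.0, -0.015, 0.0, 0.0]
contact_force: [0.9, 0.5, -1.7]
opening: 15.5
```

```bash
python3 - <<'E'
from h import *
avg(3);st()
E
```

```text
Mz 0.0045 sd 0.0189 F [-0.82  0.16 -2.35] sdF [0.42 0.14 0.43] e6 0.0 0.0001 M [-0.02   0.238  0.005]
t 31.95 pos [482.09 219.72  21.19] phi -91.69 q [ 0.9999 -0.0148 -0.     -0.    ] F [-1.32 -0.   -2.57] M [-0.0372  0.2766  0.0037] op 16.19 j [0.331 0.134 1.864 0.    1.144 1.931] e6 0.0001
```

Not yet touching; I'll go down another 1 mm.

{"op": "move_arm", "data": {
  "steps": [
    [0,0,0.001,0,0,0],
    [0,0,0.002,0,0,0],
    [0,0,0.002,0,0,0],
    [0,0,0.002,0,0,0]
  ]
}}

```text
clock: 32.28
tool_pos: [482.2, 219.7, 20.4]
tool_rot: [1.0, -0.015, 0.0, -0.0]
contact_force: [-1.8, -1.2, 0.9]
opening: 15.7
```

```bash
python3 - <<'E'
from h import *
avg(3);st()
E
```

```text
Mz -0.0063 sd 0.0327 F [-2.12 -0.87  2.58] sdF [0.48 0.2  0.8 ] e6 -0.0101 0.0 M [-0.117  0.452 -0.006]
t 32.43 pos [482.17 219.75  20.37] phi -91.69 q [ 9.999e-01 -1.480e-02  1.000e-04 -0.000e+00] F [-2.79 -0.59  3.5 ] M [-0.1207  0.494  -0.0462] op 15.81 j [ 0.331  0.135  1.865 -0.     1.142  1.931] e6 -0.0102
```

{"op": "move_arm", "data": {
  "steps": [
    [0,0,0,0,0,0],
    [0,0,0,0,0,0],
    [0,0,0,0,0,0],
    [0,0,0,0,0,0],
    [0,0,0,0,0,0],
    [0,0,-0.02,0,0,0],
    [0,0,-0.06,0,0,0],
    [0,0,-0.12,0,0,0],
    [0,0,-0.2,0,0,0],
    [0,0,-0.28,0,0,0],
    [0,0,-0.34,0,0,0],
    [0,0,-0.36,0,0,0],
    [0,0,-0.36,0,0,0]
  ],
  "claw": 0.6
}}

```text
clock: 33.52
tool_pos: [484.4, 220.5, 205.1]
tool_rot: [1.0, -0.015, 0.004, -0.001]
contact_force: [1.3, 0.6, -0.0]
opening: 55.8
```

```bash
python3 - <<'E'
from h import *
st()
row((330,400,218,-91.7),(482,219.7,200,-91.7))
E
```

```text
t 33.52 pos [484.36 220.5  205.09] phi -91.69 q [ 0.9999 -0.0147  0.0037 -0.0013] F [ 1.32  0.64 -0.  ] M [-0.0254  0.0925 -0.0145] op 55.76 j [ 0.331 -0.055  1.703 -0.     1.486  1.931] e6 0.0005
row [-0.3146, -0.3514, -0.036, 0.0, 0.0, -0.0]
```

{"op": "move_arm", "data": {
  "steps": [
    [-0.05,-0.055,-0.036,0,0,-0.05],
    [-0.1,-0.11,-0.036,0,0,-0.1],
    [-0.15,-0.165,-0.036,0,0,-0.15],
    [-0.2,-0.22,-0.036,0,0,-0.2],
    [-0.25,-0.275,-0.036,0,0,-0.25],
    [-0.29,-0.32,-0.036,0,0,-0.3],
    [-0.3146,-0.3514,-0.036,0,0,-0.35],
    [-0.3146,-0.3514,-0.036,0,0,-0.35],
    [-0.3146,-0.3514,-0.036,0,0,-0.35],
    [-0.3146,-0.3514,-0.036,0,0,-0.35],
    [-0.3146,-0.3514,-0.036,0,0,-0.35]
  ]
}}

```text
clock: 34.43
tool_pos: [330.5, 398.9, 217.3]
tool_rot: [0.939, 0.343, -0.001, 0.0]
contact_force: [-0.3, 0.7, -0.7]
opening: 55.9
```

```bash
python3 - <<'E'
from h import *
st();a=camera('side');b=camera('top')
cv2.imwrite('pics/side15.png',a[:,:,::-1]);cv2.imwrite('pics/top15.png',b[:,:,::-1])
A=cv2.resize(a[175:375,280:420,::-1],None,fx=3,fy=3,interpolation=cv2.INTER_CUBIC)
B=cv2.resize(b[180:300,185:460,::-1],None,fx=2.9,fy=2.9,interpolation=cv2.INTER_CUBIC)
cv2.imwrite('pics/s15.png',A);cv2.imwrite('pics/t15.png',B)
E
```

```text
t 34.43 pos [330.49 398.9  217.26] phi -49.85 q [ 9.392e-01  3.433e-01 -6.000e-04  5.000e-04] F [-0.33  0.7  -0.73] M [-0.0531  0.1101 -0.0145] op 55.86 j [ 0.78  -0.09   1.714 -0.     1.519  1.65 ] e6 0.011
```

View pics/s15.png

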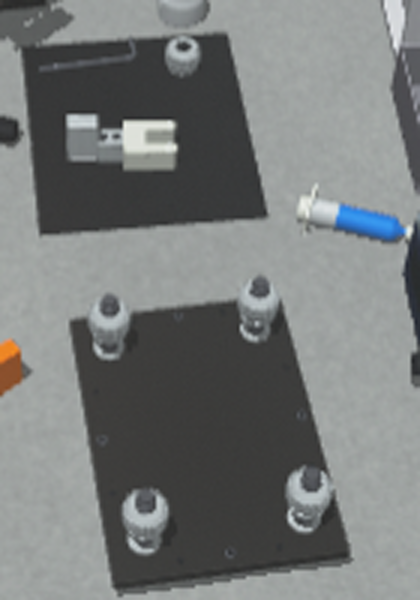

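View pics/t15.png

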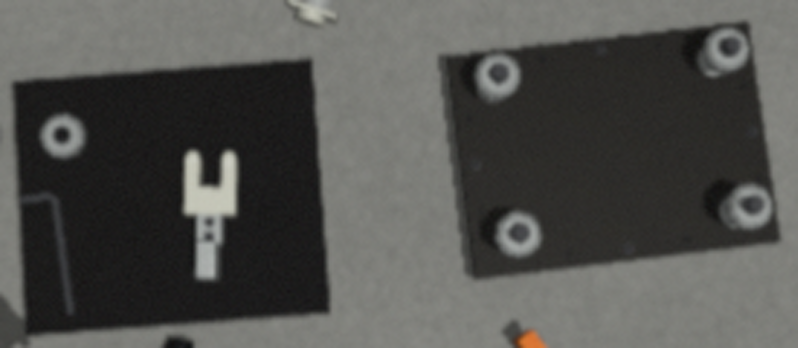

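The side picture shows the gauge flat on the mat (crop 120,143). Collar A (crop 258,300) now shows as much bare rod as its neighbours, and everything else looks as it did at the start. Handing in.

```bash
python3 -c "
from plant import *
print(job_done())"
```

```text
the job is handed in; nothing more can be done
None
```

The job is done and handed in at about 34.5 s of the 72 s allowed. The high collar was at the plate's +x, +y corner.

- **Gauge fit:** I slid the white gauge around that stud until it met the rod with about 4 N, set it flat on the plate and let go. The side view showed it fully home before I turned the collar, and still home after I let the collar go.
- **Nip:** I turned the collar 170° clockwise and felt the washer touch at about 158°. That pressed to about 7–9 N, so I backed off 7° to leave roughly 2.5–5 N. The wrist moment reading was too noisy to find the touch, so I used the last joint's torque. A wrist moment of 0.077 N m after backing off allowed up to about 5.7 N, so the exact nip is uncertain.
- **Draw-out:** The gauge came out level against about 6 N of drag, which includes some friction on the plate, so the nip was holding it.
- **Put back:** The gauge lies flat on its mat at its starting place. In the last pictures the collar matches the other three, and the other collars, spare collar and hex key look unmoved.

The two cameras disagreed by about 3 mm on the stud's x position. I settled it by feel when the gauge met the stud and the jaws met the collar, and the gauge slid in without touching the sides.

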